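# Tip one terminal block out of its tube

### The arm

A 6-joint arm with a two-finger parallel gripper is mounted at the origin on the work surface. World frame = base frame: x ahead of the robot, y to its left, z up, the work surface at z = 0. Lengths are in m, angles in rad, forces in N, time in s.
With the tool pointing down it reaches from about 0.35 to 0.925 m from the base axis. Payload 6.4 kg.
Tool frame: the origin (TCP) lies on the centre line of the jaws, within the pads' length; the fingertips stand 8 mm ahead of it and the grasp point (between the pads) lies 11 mm behind it; x points along the fingers, y is the direction in which the jaws open and shut, and the axes are right-handed (so a half turn about x gives the same grasp; the last joint's range is limited). The gripper opens to 94 mm and grips with 3 to 60 N. Pads are 16 mm wide; open, the fingers measure 119 mm over their backs; the gripper's body (75 mm by 177 mm) begins 78 mm behind the grasp point.
Start: joints at [1.015, 0.245, 1.558, -0, 1.339, -0.174], TCP at [0.242, 0.603, 0.213] pointing down, gripper open.
Joint ranges: [-3.13, 3.13], [-1.02, 2.26], [0.13, 2.54], [-0.95, 4.09], [0.21, 2.88], [-2.74, 2.74]. Speed limits (rad/s): [2.57, 2.57, 3.14, 3.14, 3.14, 3.14].

### API

Orientations are given as a unit quaternion [w, x, y, z].
In Python, from plant import manip, optics, spotter gives the robot as it stands.
- The arm moves only by the tool move_arm, never from a script. Its argument "deltas" is a list that holds one entry, the list of rows, each a list of 4 numbers: the shift along the tool's x, y, z in units of 25 cm (1.0 is 25 cm), then the turn about the tool's x in units of 360 degrees (1.0 is 360 degrees). In form: [[[dx, dy, dz, twist], ...]]. A call has exactly 8 rows; each row is the pose to reach, as a shift and turn from the pose commanded when the call began, along the tool's axes at that moment, turning the shorter way round; what a row does not reach only later rows make up. A row lasts 1/10 s, in which the tool goes at most 50 mm and 8.59 degrees, less where a joint would pass 70% of its speed; a pose out of reach is approached as far as the arm can. A call with a number of a shift or a turn outside -1 to 1 is refused whole. A call with a gripper value outside its range is refused whole. "claw" is the closure, from 0 (fully open) to 1 (shut), set as the call begins (left out, the last holds). The fingers move at their own pace and stop on an object; "newtons" is the grip in N (left out, the last holds). Time passes only in rows, so rows that repeat a pose let the fingers close, or fill a call up. It gives the time, the measured TCP pose, the force and the opening at its end, in the units of the state.
- manip.read_state(): the state, without advancing time (a new reading comes with each control period).
- optics.read_camera(name): name is "scene" or "top" or "wrist"; returns a dict with "frame" (384x512x3 uint8, red, green, blue), "mtx" (3x3 intrinsics, pixels), "xyz" and "rotation" of the camera in the world. Camera axes: x right, y up, looking along -z (the intrinsics and any distortion apply to the point x, -y, -z); pixel columns grow to the right and rows downward; lengths in m; the calibration is good to about 2 mm. The wrist camera is an equidistant fisheye: a pixel r from the principal point sees the ray r / f radians off the axis. A picture is of the moment at which its call begins. There is no depth.
- manip.sign_off(): hands the job in, once; it reports no verdict.
Trained networks look in the newest picture that a camera, given by its name, has taken for a name from the list of things; names that differ only in an ending like _2 or _b are one class to them, and where a whole thing is asked for, a point or a joint stands for the part that bears it (a point fixed in the world has none). Each returns a list of dicts, best first, with "conf" (0 to 1); they miss things now and then, are a little off and sometimes report something else, mostly with a low value. They report only what shows in the picture. A call takes as long as a camera call. They do not tell look-alikes from the thing itself.
- spotter.trace(camera, thing): "region" (384x512 bool, what is visible of it) and "centre" ([column, row] in pixels, amid what is visible of it).
- spotter.landmark_of(camera, thing): "centre" ([column, row] in pixels: a listed point, or the origin of a listed thing).
The state is a dict: "time_s": time; "joints": joint angles; "joint_vel": joint speeds; "tau": joint torques, N m; "tcp_pos": TCP position; "ee_rot": TCP orientation; "ft_force": force on the tool from outside, world axes, zero at the start; "moment": the same for the moment, N m; "grip_width": finger opening in m.
Only numpy, scipy, OpenCV 4.12 (cv2) and the standard library are available. Lean on these libraries where they do the work, as an engineer would, in place of code of your own. Each camera call takes 0.05 s, during which the arm holds its last target.

### The job

One of the three black control-unit cases still lacks its brass terminal block: its square pocket is empty. Take the clear tube of blocks off its rest, hold the mouth low over that pocket and tilt it slowly until you feel the first block break loose and slide to the rim; stop there and let that one drop in, so that the other two stay in the tube, and lay the tube back on its rest as it was. Do not touch the blocks with the fingers or let the block fall far, and leave the cases, the screwdriver and the bottle where they are.

Things in the scene. Friction and masses are not known exactly. Their poses are not given: they have to be found in the camera images.
- tube: Clear plastic square tube, 160 mm long, 26 x 26 mm outside, bore 22 x 22 mm, about 60 g empty, 0.33 kg with its blocks. Origin: mid-length on the centre line; x runs to the open mouth (at +80 mm), z is the cut-away side, up on the rest. The other end has a rubber plug reaching 12 mm in. It starts on the rest, mouth 12 degrees up. Grip it firmly across its flat sides near mid-length.
- tube_mouth (a point): Centre of the tube's open mouth; the rim lies 11 mm below it, the underside 13 mm below. Over the last 40 mm the top is cut away and the sides are cut to half height. The bore's floor is smooth under the first block and from there to the rim; under the other two (x = -68 to -9 mm in the tube) a dark anti-rattle liner makes them stick some 1.6 times as hard.
- block_1: Brass block 30 x 20 x 20 mm, 90 g, origin at its centre; the one nearest the mouth (centre at x = +8 mm in the tube), end to end with the others. It breaks loose and slides when the mouth points some 7 to 17 degrees down (friction varies from run to run, so it must be felt or seen), takes about a second to the rim, and drops when its centre passes it.
- block_2: The same block, second in the row (centre at x = -23 mm in the tube at the start). It and the third break loose only some 2 to 6 degrees of tilt after the first, and then run out quickly. Levelling the tube stops the blocks.
- block_3: The same block, third in the row, against the plug (centre at x = -53 mm in the tube at the start), origin at its centre.
- rest: Grey steel stand, fixed: base 170 x 80 mm; two saddles 10 mm thick, 54 mm either side of the middle, open at the top, cheeks 31 mm apart inside, flaring to about 40 mm, ending some 6 mm above the tube's centre line; a stop plate 4 mm behind the tube's plugged end. Origin: centre of the underside; x towards the tube's mouth end, z up.
- rest_seat (a point): Where the tube's origin lies when the tube is home on the rest: 80 mm above the bench, over the middle of the rest.
- rest_mouth (a point): Where the centre of the tube's mouth lies when the tube is home on the rest, mouth 12 degrees up (97 mm above the bench).
- case_open: The case to fill: open black plastic case with cut corners, 150 x 100 x 30 mm high, walls 4 mm, loose, 0.45 kg. Origin: centre of the underside; x along its length, z up. One of three alike cases in a row whose order changes; the one with the empty pocket, at its end nearest the robot (-x), on its -y side.
- pocket (a point): Middle of the floor of the empty pocket, 4 mm above the bench: the pocket measures 58 mm along the case's x and 62 mm along its y (one corner cut off by 18 mm), outer walls 26 mm high above the floor, inner walls 22 mm. Axes as the case.
- case_full_a: Bystander: the same case, loose, with a brass block already lying in its pocket.
- case_full_b: Bystander: the same case, loose, with a brass block already lying in its pocket.
- screwdriver: Bystander: screwdriver 170 mm long lying on the bench.
- bottle: Bystander: small amber bottle, 44 mm across, 85 mm tall, origin at the centre of its underside.
Things that resemble listed ones, but are neither listed nor needed, are in the scene too. What is shaped like the case_open but green is not meant. Of the things shaped like the rest, the grey one is meant.

How it is judged:
By the outcome, as a careful person would: the job done as asked, in the order asked, and still so for the second after the job is handed in, with the robot touching nothing.
It also fails if it takes over 72 s, if anything falls off the work surface, if the arm or the gripper's body presses on something with over 40 N, if the wrist force passes 120 N, or if a joint passes its speed limit or range.

## Working session

There is one attempt and no reset: what is moved stays moved. The work goes in short steps, Python scripts to look and compute and a tool call to move; the robot and the scene stay as the last step left them, time stands still between calls to the robot, and variables do not carry over. Pictures are saved under pics/ and viewed, and the job is handed in when it is done.

Besides the shell and the picture viewer there is one more tool, called after "Request:" by a JSON object that holds its "fn" and its "kwargs", one argument or row to a line. move_arm: Moves the arm, as the interface text tells. Its arguments: {"type":"object","properties":{"deltas":{"type":"array","items":{"type":"array","items":{"type":"array","items":{"type":"number"}}}},"claw":{"type":"number"},"newtons":{"type":"number"}},"required":["deltas"]}

```bash
ls; mkdir -p pics
python3 - <<'E'
from plant import manip, optics, spotter
import cv2,json,numpy as np
s=manip.read_state()
for k,v in s.items(): print(k,np.round(v,4).tolist())
for c in ['scene','top','wrist']:
    r=optics.read_camera(c); cv2.imwrite(f'pics/{c}0.png',r['frame'][:,:,::-1]); np.savez(f'pics/{c}0.npz',**r)
    print(c,np.round(r['mtx'],1).tolist(),np.round(r['xyz'],3),np.round(r['rotation'],3).tolist(),[k for k in r])
E
```

```text
pics
time_s 0.0
joints [1.0149, 0.2458, 1.559, 0.0, 1.3387, -0.1741]
joint_vel [0.0022, -0.0003, -0.0009, -0.0009, -0.0011, -0.001]
tau [0.0001, -41.5833, -31.4605, 0.0685, 0.0332, -0.0001]
tcp_pos [0.2419, 0.6027, 0.2124]
ee_rot [0.694, 0.1336, 0.6945, -0.1348]
ft_force [0.236, 0.3788, -0.074]
moment [-0.0112, -0.015, -0.0169]
grip_width 0.0941
scene [[451.9, 0.0, 256.9], [0.0, 451.9, 192.7], [0.0, 0.0, 1.0]] [ 0.882 -0.537  0.888] [0.909, 0.31, 0.082, 0.266] ['frame', 'mtx', 'xyz', 'rotation']
top [[349.4, 0.0, 258.9], [0.0, 349.4, 190.4], [0.0, 0.0, 1.0]] [ 0.361 -0.007  0.904] [0.763, 0.084, -0.068, -0.638] ['frame', 'mtx', 'xyz', 'rotation']
wrist [[297.3, 0.0, 258.3], [0.0, 297.3, 189.8], [0.0, 0.0, 1.0]] [0.168 0.633 0.384] [0.82, -0.113, -0.076, 0.555] ['frame', 'mtx', 'xyz', 'rotation']
```

View pics/scene0.png

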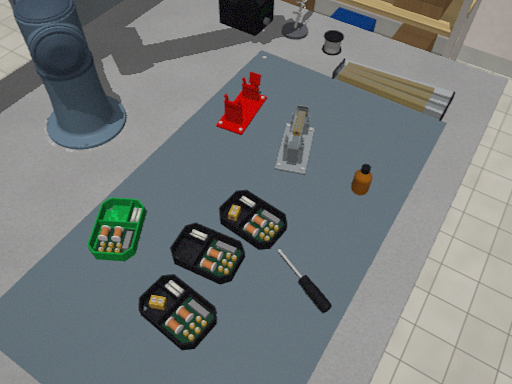

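View pics/top0.png

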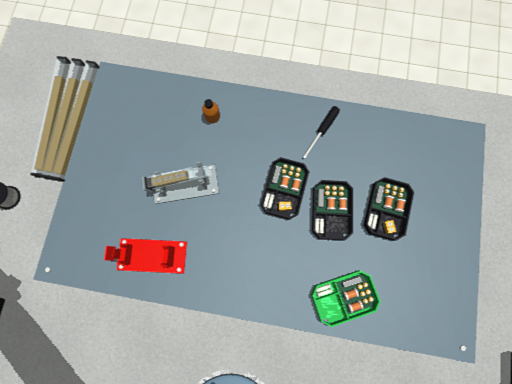

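View pics/wrist0.png

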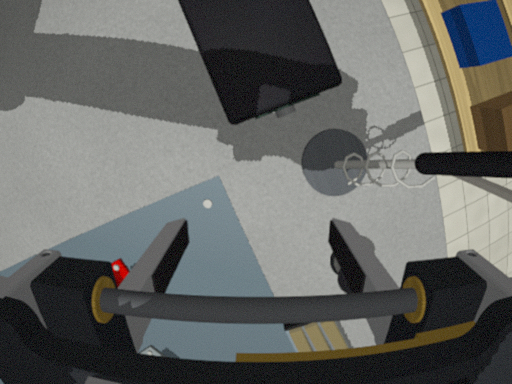

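```bash
cat > h.py <<'E'
import numpy as np,cv2
from scipy.spatial.transform import Rotation as R
def q2R(q): return R.from_quat([q[1],q[2],q[3],q[0]]).as_matrix()
def ray(cam,px):
    K=cam['mtx'];M=np.array(cam['rotation']);M=q2R(M) if M.size==4 else M
    x=(px[0]-K[0,2])/K[0,0];y=(px[1]-K[1,2])/K[1,1]
    d=M@np.array([x,-y,-1.]);return np.array(cam['xyz']),d/np.linalg.norm(d)
def onz(cam,px,z):
    o,d=ray(cam,px);return o+d*(z-o[2])/d[2]
def tri(l):
    A=np.zeros((3,3));b=np.zeros(3)
    for c,p in l:
        o,d=ray(c,p);P=np.eye(3)-np.outer(d,d);A+=P;b+=P@o
    x=np.linalg.solve(A,b);return x,[np.linalg.norm(np.cross(x-ray(c,p)[0],ray(c,p)[1])) for c,p in l]
def proj(cam,X):
    K=cam['mtx'];M=q2R(cam['rotation']);p=M.T@(np.array(X)-cam['xyz'])
    return np.array([K[0,0]*p[0]/-p[2]+K[0,2],-K[1,1]*p[1]/-p[2]+K[1,2]])
E
python3 - <<'E'
from plant import manip, optics, spotter
from h import *
S={c:dict(np.load(f'pics/{c}0.npz')) for c in ['scene','top']}
for t in ['tube','tube_mouth','block_1','rest','rest_seat','rest_mouth','case_open','pocket','screwdriver','bottle']:
    for c in S:
        r=spotter.landmark_of(c,t); print(t,c,[(round(float(d['conf']),2),np.round(d['centre'],1).tolist()) for d in r][:5])
for c,(x0,y0,x1,y1) in {'scene':(200,60,340,190),'top':(90,150,230,280)}.items():
    cv2.imwrite(f'pics/{c}_crop.png',cv2.resize(S[c]['frame'][y0:y1,x0:x1,::-1],None,fx=5,fy=4.6*1,interpolation=cv2.INTER_CUBIC))
cv2.imwrite('pics/cases_crop.png',cv2.resize(S['top']['frame'][150:250,250:420,::-1],None,fx=4.6,fy=4.6,interpolation=cv2.INTER_CUBIC))
print(q2R(manip.read_state()['ee_rot']).round(4), manip.read_state()['time_s'])
E
```

```text
tube scene [(0.55, [297.0, 127.7]), (0.2, [294.8, 143.3])]
tube top [(0.72, [177.6, 173.5])]
tube_mouth scene [(0.93, [295.0, 144.6])]
tube_mouth top [(0.59, [209.4, 169.3])]
block_1 scene [(0.42, [298.2, 128.6])]
block_1 top []
rest scene [(0.96, [295.7, 147.3]), (0.89, [241.5, 111.7])]
rest top [(0.81, [184.3, 187.1]), (0.66, [150.8, 252.0]), (0.6, [386.0, 206.8])]
rest_seat scene [(0.66, [297.2, 129.2]), (0.6, [291.9, 148.1]), (0.58, [241.3, 87.1])]
rest_seat top [(0.93, [139.3, 250.0]), (0.89, [179.4, 177.3]), (0.32, [211.4, 115.2])]
rest_mouth scene [(0.95, [291.8, 143.8]), (0.75, [225.1, 100.0])]
rest_mouth top [(0.87, [172.4, 256.2])]
case_open scene [(0.83, [121.4, 227.4]), (0.75, [207.8, 255.2])]
case_open top [(0.71, [342.0, 300.7]), (0.56, [333.2, 211.6])]
pocket scene [(0.91, [190.1, 254.1]), (0.71, [118.7, 214.1])]
pocket top [(0.95, [336.9, 226.2]), (0.92, [327.8, 306.5])]
screwdriver scene [(0.88, [305.7, 280.7])]
screwdriver top [(0.61, [320.8, 133.0])]
bottle scene [(0.9, [357.6, 187.7])]
bottle top [(0.66, [214.1, 116.0]), (0.25, [284.3, 189.6])]
[[-0.      0.3726  0.928 ]
 [-0.      0.928  -0.3726]
 [-1.     -0.     -0.    ]] 1.15
```

View pics/scene_crop.png

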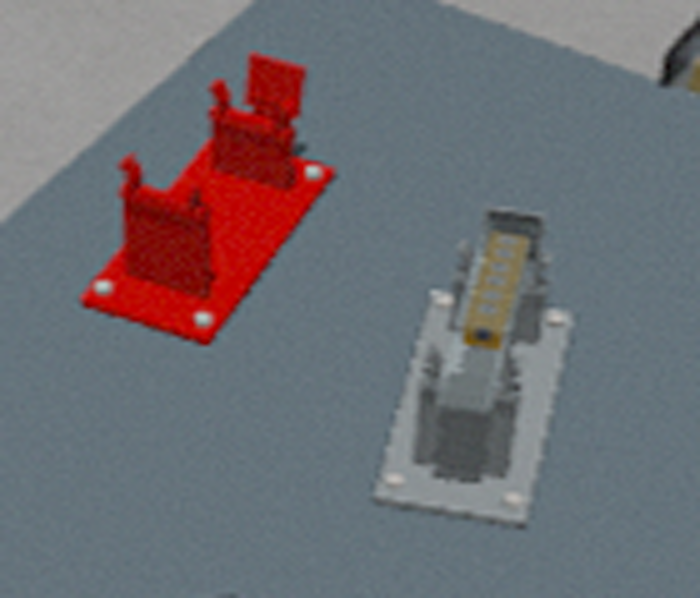

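View pics/top_crop.png

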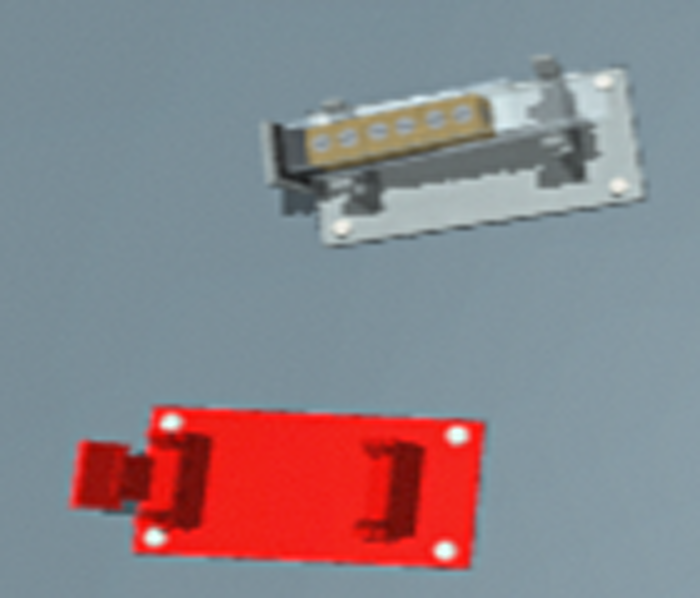

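View pics/cases_crop.png

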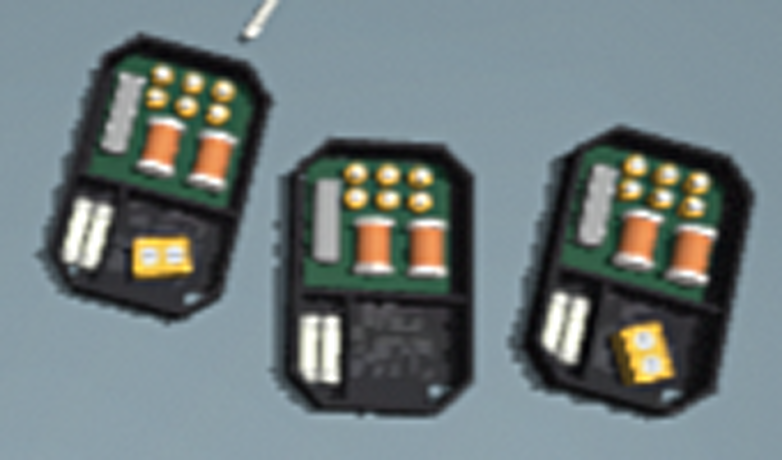

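Run:
```python
from h import *
S={c:dict(np.load(f'pics/{c}0.npz')) for c in ['scene','top']}
s,t=S['scene'],S['top']
for n,a,b in [('tube',(297,127.7),(177.6,173.5)),('mouth',(295,144.6),(209.4,169.3)),('rest',(295.7,147.3),(184.3,187.1)),('pocket',(190.1,254.1),(336.9,226.2)),('case',(207.8,255.2),(333.2,211.6)),('seat',(297.2,129.2),(179.4,177.3)),('bottle',(357.6,187.7),(214.1,116)),('screw',(305.7,280.7),(320.8,133)),('redrest',(241.5,111.7),(150.8,252)),('green',(121.4,227.4),(342,300.7))]:
    x,e=tri([(s,a),(t,b)]);print(n,x.round(4),np.round(e,4))
```

```text
tube [0.5408 0.2271 0.0808] [0.0053 0.0053]
mouth [0.5668 0.1555 0.0935] [0.0015 0.0015]
rest [ 0.533   0.2324 -0.0054] [0.0034 0.0034]
pocket [ 0.4984 -0.1832  0.0006] [0.0004 0.0004]
case [ 0.5344 -0.1671  0.0056] [0.0015 0.0015]
seat [0.5376 0.2267 0.0717] [0.0007 0.0007]
bottle [0.7371 0.1892 0.0088] [0.0014 0.0014]
screw [ 0.7458 -0.1042  0.0032] [0.0031 0.0031]
redrest [0.3444 0.269  0.004 ] [0.006 0.006]
green [ 0.3204 -0.2164  0.0036] [0.0041 0.0041]
```

Run:
```python
from h import *
S={c:dict(np.load(f'pics/{c}0.npz')) for c in ['scene','top']}
s,t=S['scene'],S['top']
for z in (.006,.01):
  T=[onz(t,p,z)[:2] for p in [(211,167.4),(213.6,190.4),(158.4,199.8)]]
  C=[onz(s,p,z)[:2] for p in [(302.6,168),(279,164.1),(288.6,124.8),(311.6,128.9)]]
  print(z,np.round(T,4).tolist(),'\n',np.round(C,4).tolist())
  c=np.mean(C,0);d=(C[0]+C[1]-C[2]-C[3])/2;print('scene centre',c.round(4),np.degrees(np.arctan2(d[1],d[0])),np.linalg.norm(d),np.linalg.norm(C[0]-C[1]))
  c=(T[0]+T[2])/2;d=T[1]-T[2];print('top centre',c.round(4),np.degrees(np.arctan2(d[1],d[0])),np.linalg.norm(d),np.linalg.norm(T[0]-T[1]))
print(onz(t,(209.4,169.3),.097),onz(s,(295,144.6),.097),onz(t,(179.4,177.3),.08),onz(s,(297.2,129.2),.08))
# stop plate top, cheeks tops
for u,v in [(487,208),(543,212)]: print('stop',onz(s,(200+u/5,60+v/4.6),.085))
print('pocket',onz(t,(336.9,226.2),.004),onz(s,(190.1,254.1),.004))
# case corners top at z=.03 in top crop
def cc(u,v): return (250+u/4.6,150+v/4.6)
for p in [(290,395),(322,412),(440,412),(472,385),(470,300),(286,180),(330,140),(425,145),(468,185)]: print(p,onz(t,cc(*p),.03).round(4))
```

```text
0.006 [[0.5937, 0.1687], [0.5333, 0.149], [0.483, 0.2861]] 
 [[0.5898, 0.172], [0.5322, 0.1503], [0.481, 0.2894], [0.5423, 0.3102]]
scene centre [0.5363 0.2305] -70.41769441512292 0.1471735198845602 0.06157537647752166
top centre [0.5384 0.2274] -69.85733977632873 0.14603745297212317 0.06348058664184962
0.01 [[0.5926, 0.1679], [0.5326, 0.1483], [0.4825, 0.2848]] 
 [[0.5911, 0.1688], [0.5338, 0.1472], [0.4828, 0.2856], [0.5438, 0.3064]]
scene centre [0.5379 0.227 ] -70.41769441512291 0.1465059896699099 0.061296091017002424
top centre [0.5376 0.2264] -69.85733977632874 0.1453867038919672 0.063197714457186
[0.56480833 0.15375106 0.097     ] [0.56900361 0.15380994 0.097     ] [0.53636947 0.22487859 0.08      ] [0.54077093 0.21825841 0.08      ]
stop [0.49987424 0.29172926 0.085     ]
stop [0.5261822  0.30495999 0.085     ]
pocket [ 0.4975987  -0.18286041  0.004     ] [ 0.50017648 -0.18432946  0.004     ]
(290, 395) [ 0.4592 -0.1226  0.03  ]
(322, 412) [ 0.4533 -0.1409  0.03  ]
(440, 412) [ 0.4646 -0.2035  0.03  ]
(472, 385) [ 0.4821 -0.2187  0.03  ]
(470, 300) [ 0.528 -0.212  0.03 ]
(286, 180) [ 0.5768 -0.1031  0.03  ]
(330, 140) [ 0.6038 -0.1239  0.03  ]
(425, 145) [ 0.6104 -0.1766  0.03  ]
(468, 185) [ 0.5919 -0.203   0.03  ]
```

```bash
cat >> h.py <<'E'
def goal(st,pos,yaw):
    """deltas (move units) from state pose to TCP pos with tool-y heading yaw (deg)"""
    M=q2R(st['ee_rot']);d=M.T@(np.array(pos)-st['tcp_pos'])/.25
    y0=np.degrees(np.arctan2(M[1,1],M[0,1]));tw=-(yaw-y0)
    tw=(tw+180)%360-180
    return d.round(4),round(tw/360,4),y0
E
python3 - <<'E'
from plant import manip
from h import *
s=manip.read_state()
print(goal(s,[.5251,.2617,.16],19.9),goal(s,[.5251,.2617,.083],19.9))
E
```

```text
(array([ 0.2139, -0.846 ,  1.5591]), np.float64(0.134), np.float64(68.12633932956437)) (array([ 0.5219, -0.846 ,  1.5591]), np.float64(0.134), np.float64(68.12633932956437))
```

Request:
{"fn": "move_arm", "kwargs": {
  "deltas": [
    [[0.02,-0.08,0.15,0.02],[0.04,-0.16,0.3,0.04],[0.06,-0.25,0.46,0.06],[0.08,-0.33,0.62,0.08],[0.1,-0.42,0.77,0.1],[0.12,-0.5,0.9,0.12],[0.14,-0.54,0.98,0.134],[0.14,-0.54,0.99,0.134]]
  ],
  "claw": 0
}}

```text
time_s: 1.95
tcp_pos: [0.4227, 0.3837, 0.1779]
ee_rot: [0.578, 0.407, 0.578, -0.408]
ft_force: [-0.1, 0.5, 0.6]
grip_width: 0.0943
```

Run:
```python
from plant import manip
from h import *
s=manip.read_state()
print(s['time_s'],s['tcp_pos'],goal(s,[.5251,.2617,.15],19.9),goal(s,[.5251,.2617,.083],19.9))
```

```text
1.95 [0.42272809 0.3836935  0.17785984] (array([0.1115, 0.2216, 0.5972]), np.float64(-0.0007), np.float64(19.656440849718777)) (array([0.3795, 0.2219, 0.5971]), np.float64(-0.0007), np.float64(19.656440849718777))
```

Request:
{"fn": "move_arm", "kwargs": {
  "deltas": [
    [[0.02,0.05,0.13,0],[0.04,0.1,0.27,0],[0.06,0.15,0.41,0],[0.09,0.2,0.54,0],[0.11,0.22,0.595,-0.001],[0.11,0.222,0.6,-0.001],[0.11,0.222,0.6,-0.001],[0.11,0.222,0.6,-0.001]]
  ]
}}

```text
time_s: 2.75
tcp_pos: [0.5241, 0.2649, 0.1513]
ee_rot: [0.58, 0.404, 0.581, -0.404]
ft_force: [-0.0, -0.6, 0.7]
grip_width: 0.0936
```

Run:
```python
from plant import manip,optics
from h import *
s=manip.read_state()
print(s['time_s'],s['tcp_pos'],s['ft_force'],s['moment'],goal(s,[.5251,.2617,.083],19.9))
r=optics.read_camera('wrist');cv2.imwrite('pics/w1.png',r['frame'][:,:,::-1])
```

```text
2.75 [0.524062   0.26490179 0.15131817] [-0.03278823 -0.60603391  0.70966899] [-0.055729    0.00585049 -0.01648017] (array([ 0.2733, -0.0007,  0.0135]), np.float64(0.0013), np.float64(20.361335876521327))
```

View pics/w1.png

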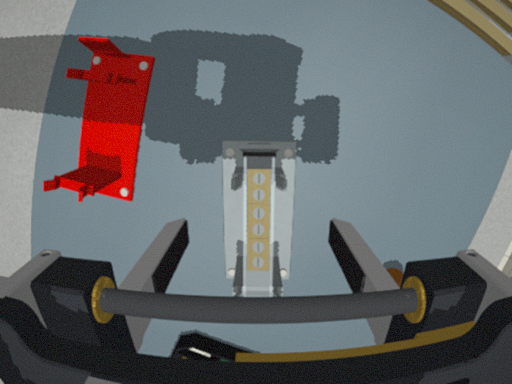

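Request:
{"fn": "move_arm", "kwargs": {
  "deltas": [
    [[0.05,0,0.012,0.001],[0.12,0,0.013,0.001],[0.19,0,0.013,0.001],[0.24,0,0.013,0.001],[0.26,0,0.013,0.001],[0.272,0,0.013,0.001],[0.272,0,0.013,0.001],[0.272,0,0.013,0.001]]
  ]
}}

```text
time_s: 3.6
tcp_pos: [0.5265, 0.2607, 0.0837]
ee_rot: [0.579, 0.407, 0.579, -0.406]
ft_force: [-0.7, -0.4, -0.3]
grip_width: 0.0942
```

Run:
```python
from plant import manip,optics
from h import *
s=manip.read_state()
print(s['time_s'],s['tcp_pos'],s['ft_force'],s['moment'],goal(s,[.5251,.2617,.083],19.9))
S=[]
for c in ['scene','wrist']:
  r=optics.read_camera(c);S.append(r['frame'][:,:,::-1])
S[0]=cv2.resize(S[0][70:190,210:370],(512,384),interpolation=cv2.INTER_CUBIC)
cv2.imwrite('pics/m2.png',cv2.resize(np.hstack(S),(800,300)))
cv2.imwrite('pics/m2s.png',S[0])
```

```text
3.6 [0.52645512 0.26066763 0.0837022 ] [-0.65025399 -0.36895671 -0.33093586] [-0.07544921  0.01907831 -0.00166425] (array([ 0.0028, -0.0037, -0.0057]), np.float64(-0.0), np.float64(19.88543728491764))
```

View pics/m2.png

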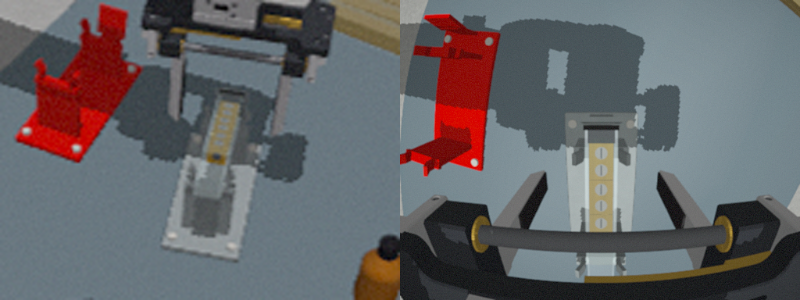

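Request:
{"fn": "move_arm", "kwargs": {
  "deltas": [
    [[0,0,0,0],[0,0,0,0],[0,0,0,0],[0,0,0,0],[0,0,0,0],[0,0,0,0],[0,0,0,0],[0,0,0,0]]
  ],
  "claw": 1,
  "newtons": 6
}}

```text
time_s: 4.5
tcp_pos: [0.5259, 0.2605, 0.083]
ee_rot: [0.579, 0.406, 0.579, -0.406]
ft_force: [-0.1, -0.4, 0.7]
grip_width: 0.0334
```

Run:
```python
from plant import manip,optics
from h import *
s=manip.read_state()
print(s['time_s'],s['tcp_pos'],s['grip_width'],s['ft_force'],s['moment'])
for c in ['scene','top']:
  r=optics.read_camera(c);cv2.imwrite(f'pics/{c}3.png',cv2.resize(r['frame'][90:190,230:360,::-1] if c=='scene' else r['frame'][140:220,120:240,::-1],None,fx=6,fy=6,interpolation=cv2.INTER_CUBIC))
```

```text
4.5 [0.52590683 0.26048611 0.08296378] 0.033439739736160594 [-0.10883528 -0.36966812  0.71136753] [-0.02474193 -0.0300755   0.01346936]
```

View pics/scene3.png

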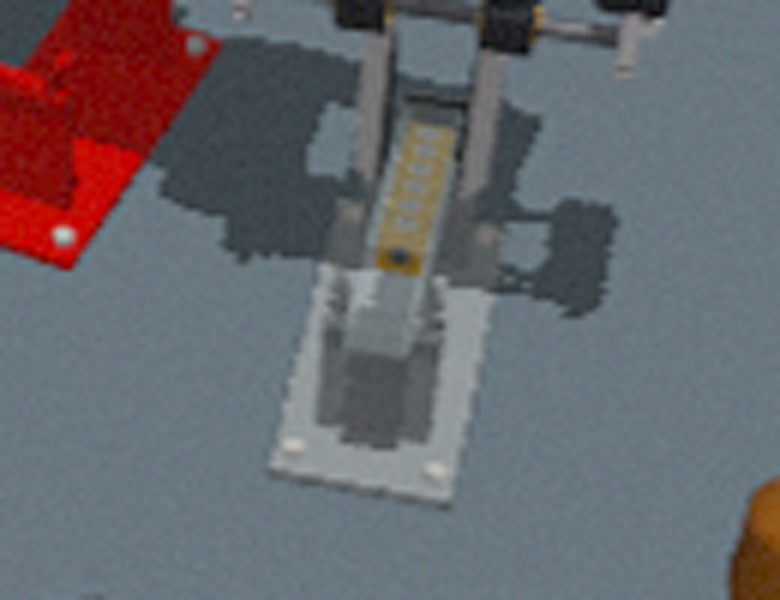

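Request:
{"fn": "move_arm", "kwargs": {
  "deltas": [
    [[0,0,0,0],[0,0,0,0],[0,0,0,0],[0,0,0,0],[-0.01,0,0,0],[-0.02,0,0,0],[-0.03,0,0,0],[-0.04,0,0,0]]
  ],
  "claw": 1,
  "newtons": 3
}}

```text
time_s: 5.4
tcp_pos: [0.5257, 0.2604, 0.093]
ee_rot: [0.579, 0.406, 0.579, -0.406]
ft_force: [-0.5, -0.5, -2.5]
grip_width: 0.0259
```

```bash
cat > look.py <<'E'
from plant import manip,optics
from h import *
import sys
n=sys.argv[1]; s=manip.read_state()
print('t',round(s['time_s'],2),'tcp',np.round(s['tcp_pos'],4),'w',round(s['grip_width'],4),'F',np.round(s['ft_force'],2),'M',np.round(s['moment'],3))
for a in sys.argv[2:]:
  c,x0,y0,x1,y1,f=a.split(',');x0,y0,x1,y1=map(int,(x0,y0,x1,y1))
  r=optics.read_camera(c);np.savez(f'pics/{c}_{n}.npz',**r);cv2.imwrite(f'pics/{c}_{n}.png',cv2.resize(r['frame'][y0:y1,x0:x1,::-1],None,fx=float(f),fy=float(f),interpolation=cv2.INTER_CUBIC))
E
python3 look.py 4 scene,230,90,360,190,6 wrist,0,0,512,384,1
```

```text
t 5.4 tcp [0.5257 0.2604 0.093 ] w 0.0259 F [-0.47 -0.51 -2.49] M [-0.043  0.072  0.031]
```

View pics/scene_4.png

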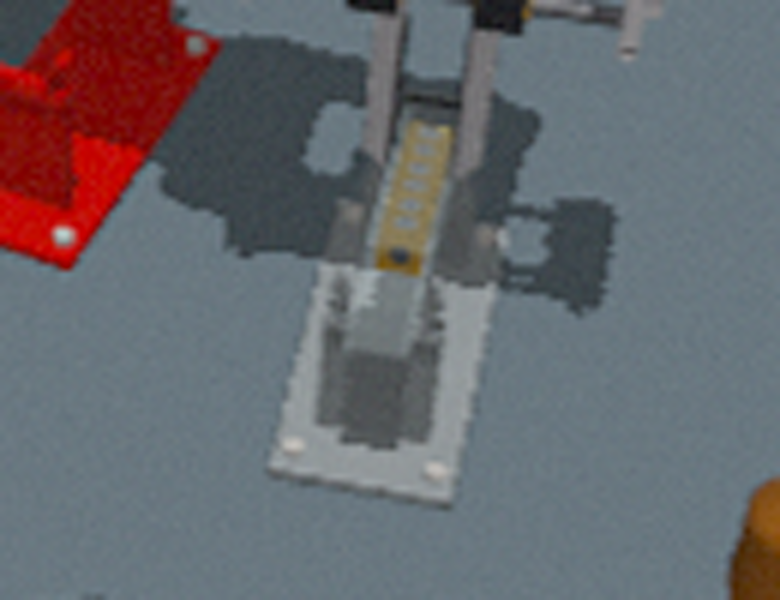

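View pics/wrist_4.png

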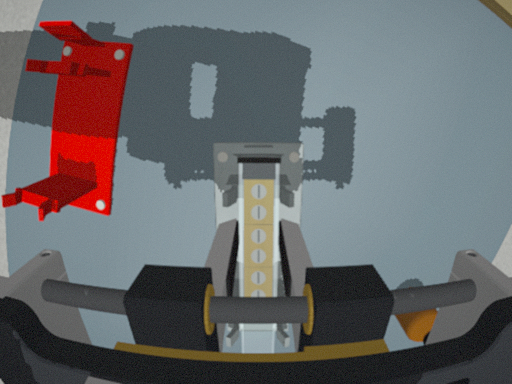

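Request:
{"fn": "move_arm", "kwargs": {
  "deltas": [
    [[0.02,0,0,0],[0.035,0,0,0],[0.05,0,0,0],[0.05,0,0,0],[0.05,0,0,0],[0.05,0,0,0],[0.05,0,0,0],[0.05,0,0,0]]
  ]
}}

```text
time_s: 6.3
tcp_pos: [0.5254, 0.2604, 0.08]
ee_rot: [0.579, 0.406, 0.579, -0.406]
ft_force: [0.4, 1.5, -1.9]
grip_width: 0.0258
```

Request:
{"fn": "move_arm", "kwargs": {
  "deltas": [
    [[0,0,0,0],[0,0,0,0],[0,0,0,0],[-0.008,0,0,0],[-0.016,0,0,0],[-0.024,0,0,0],[-0.032,0,0,0],[-0.04,0,0,0]]
  ],
  "newtons": 8
}}

```text
time_s: 7.1
tcp_pos: [0.5259, 0.2605, 0.0907]
ee_rot: [0.579, 0.406, 0.579, -0.406]
ft_force: [-0.4, -0.2, -2.8]
grip_width: 0.026
```

```bash
python3 look.py 5 scene,230,90,360,190,6 wrist,0,0,512,384,1
```

```text
t 7.1 tcp [0.5259 0.2605 0.0907] w 0.026 F [-0.43 -0.23 -2.8 ] M [-0.026  0.011  0.065]
```

View pics/scene_5.png

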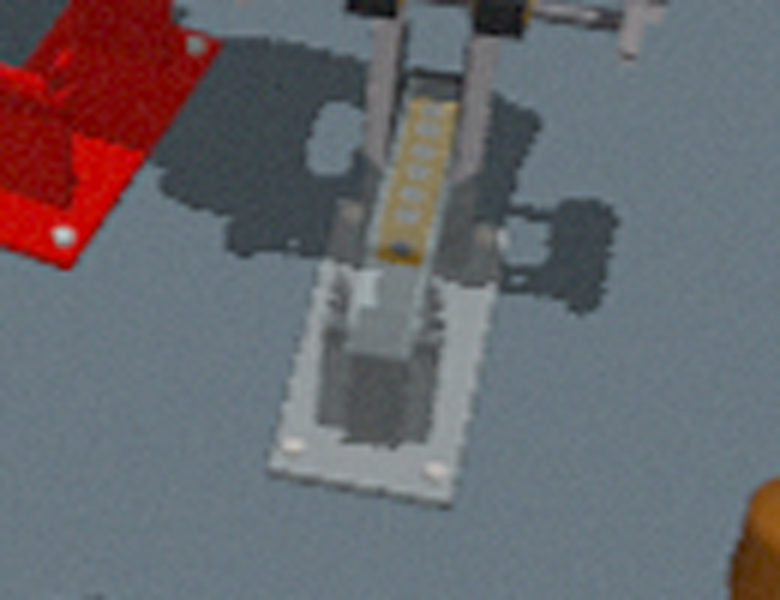

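View pics/wrist_5.png

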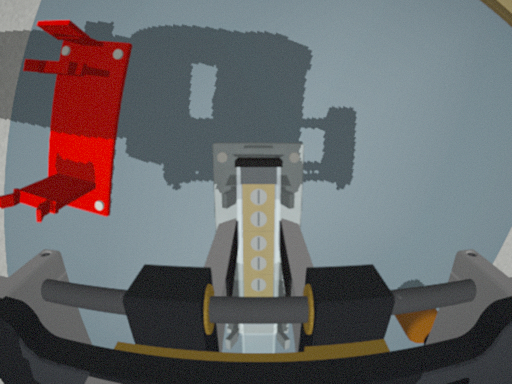

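Request:
{"fn": "move_arm", "kwargs": {
  "deltas": [
    [[-0.006,0,0,0],[-0.012,0,0,0],[-0.018,0,0,0],[-0.024,0,0,0],[-0.03,0,0,0],[-0.036,0,0,0],[-0.042,0,0,0],[-0.042,0,0,0]]
  ],
  "newtons": 8
}}

```text
time_s: 8.0
tcp_pos: [0.5261, 0.2606, 0.1013]
ee_rot: [0.579, 0.406, 0.579, -0.406]
ft_force: [-0.3, -0.4, -2.8]
grip_width: 0.026
```

```bash
python3 look.py 6 scene,230,90,360,190,6 top,130,140,250,220,6
```

```text
t 8.0 tcp [0.5261 0.2606 0.1013] w 0.026 F [-0.29 -0.44 -2.77] M [-0.083  0.01  -0.014]
```

View pics/scene_6.png

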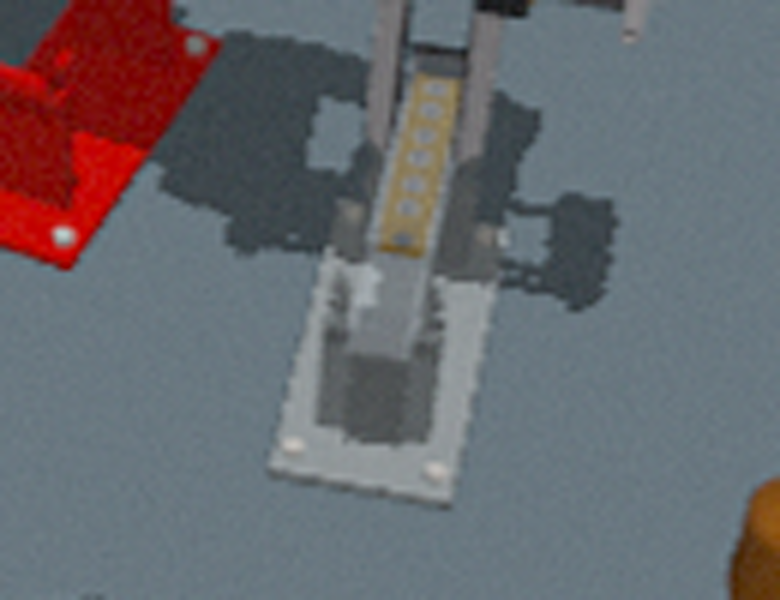

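View pics/top_6.png

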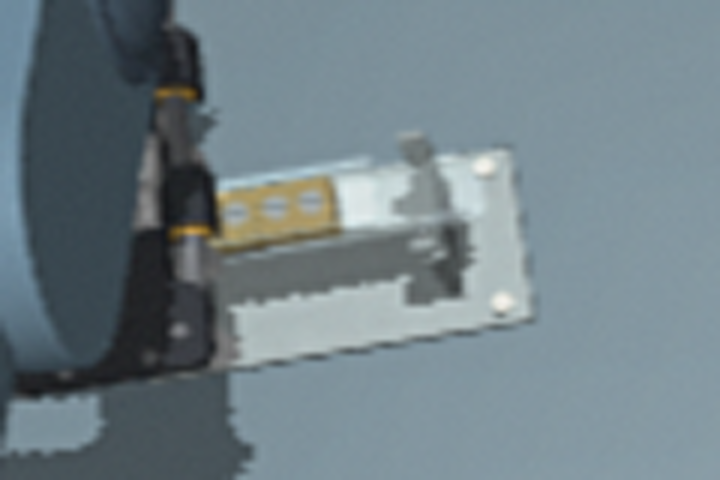

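```bash
cat >> h.py <<'E'
def onplane(cam,px,p0,yaw):
    """intersect with vertical plane through p0 heading yaw(deg): returns (s,z)"""
    o,d=ray(cam,px);u=np.array([np.cos(np.radians(yaw)),np.sin(np.radians(yaw))]);n=np.array([-u[1],u[0]])
    k=(np.array(p0[:2])-o[:2])@n/(d[:2]@n);X=o+k*d;return (X[:2]-np.array(p0[:2]))@u,X[2]
E
python3 - <<'E'
from h import *
def f(n,pts):
  c=dict(np.load(f'pics/scene_{n}.npz'))
  P=[onplane(c,(230+a/6,90+b/6),(.5377,.2268),-70.1) for a,b in pts];print(np.round(P,4).tolist())
  d=np.array(P[1])-P[0];print(np.hypot(*d),np.degrees(np.arctan2(d[1],d[0])))
f(4,[(433,124),(399,258)])
f(5,[(434,101),(400,250)])
f(6,[(437,78),(401,243)])
E
```

```text
[[-0.085, 0.059], [0.0172, 0.0744]]
0.10333772725946372 8.619051547122726
[[-0.073, 0.083], [0.017, 0.0789]]
0.09006222352155298 -2.5746478241867545
[[-0.0736, 0.0956], [0.0161, 0.0822]]
0.09073102096577514 -8.506920761005
```

```bash
cat >> h.py <<'E'
def tubept(th,x,y,z,p0=(.5377,.2268),yaw=-70.1,piv=(.054,-.013)):
    """tube-frame point at tilt th(deg up); pivot point of tube held at its home place"""
    def rot(t,a,b):
        t=np.radians(t);return a*np.cos(t)-b*np.sin(t),a*np.sin(t)+b*np.cos(t)
    ps,pz=rot(12,*piv);a,b=rot(th,x-piv[0],z-piv[1]);s=ps+a;h=.08+pz+b
    yw=np.radians(yaw);u=np.array([np.cos(yw),np.sin(yw)]);n=np.array([-u[1],u[0]])
    return np.r_[np.array(p0)+s*u+y*n,h]
E
python3 - <<'E'
from h import *
def dr(n,th):
  c=dict(np.load(f'pics/scene_{n}.npz'));f=8
  im=cv2.resize(c['frame'][85:160,260:330,::-1],None,fx=f,fy=f,interpolation=cv2.INTER_CUBIC)
  def q(x,y,z): p=proj(c,tubept(th,x,y,z));return tuple(int(round(v)) for v in ((p[0]-260)*f+f/2,(p[1]-85)*f+f/2))
  for x in(-.068,-.038,-.008,.023): cv2.line(im,q(x,-.01,.009),q(x,.01,.009),(0,0,255),1)
  cv2.line(im,q(-.08,-.013,.013),q(-.08,.013,.013),(0,255,0),1)
  cv2.line(im,q(.08,-.013,-.013),q(.08,.013,-.013),(0,255,0),1)
  for y in(-.013,.013): cv2.line(im,q(-.08,y,.013),q(.04,y,.013),(255,0,0),1)
  cv2.putText(im,f'{n} {th}',(10,580),0,1,(255,255,255),2);return im
cv2.imwrite('pics/cmpA.png',cv2.resize(np.hstack([dr(4,12),dr(6,-1)]),None,fx=.7,fy=.7))
cv2.imwrite('pics/cmpB.png',cv2.resize(np.hstack([dr(6,-4),dr(6,-7)]),None,fx=.7,fy=.7))
E
```

```text
(no output)
```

View pics/cmpA.png

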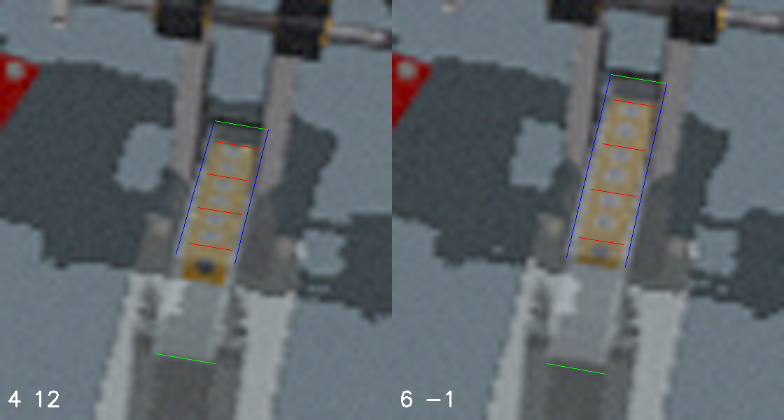

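View pics/cmpB.png

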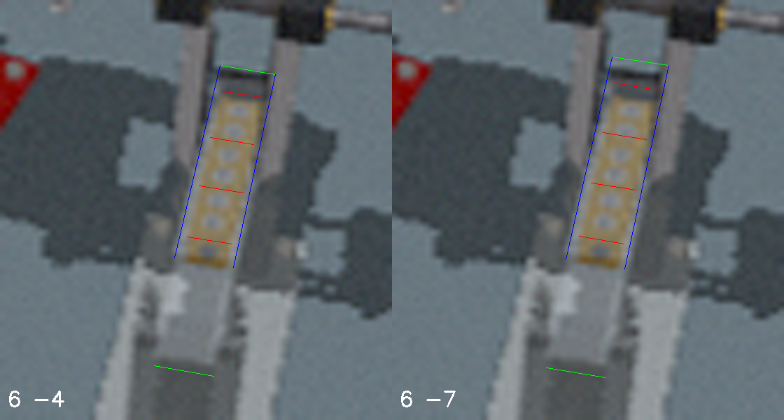

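Request:
{"fn": "move_arm", "kwargs": {
  "deltas": [
    [[0,0,0,0],[0,0,0,0],[-0.02,0,0,0],[-0.06,0,0,0],[-0.12,0,0,0],[-0.18,0,0,0],[-0.23,0,0,0],[-0.25,0,0,0]]
  ],
  "newtons": 45
}}

```text
time_s: 8.9
tcp_pos: [0.5271, 0.2608, 0.1663]
ee_rot: [0.58, 0.407, 0.578, -0.405]
ft_force: [-0.3, 0.2, -3.8]
grip_width: 0.0255
```

```bash
python3 look.py 7 scene,230,60,360,160,6
python3 - <<'E'
from plant import manip
from h import *
s=manip.read_state();M=q2R(s['ee_rot']);print(M.round(4))
# plan 3 calls: linear in world xy & yaw, smooth profile
p0=np.array(s['tcp_pos']);p1=np.array([.373,-.206,.150]);y0=np.degrees(np.arctan2(M[1,1],M[0,1]));y1=100
print(p0,y0,s['joints'])
N=24
w=np.array([min(k,5,N-k+0) for k in range(1,N+1)],float);w[-1]=0.5
a=np.cumsum(w)/w.sum()
for c in range(3):
  a0=0 if c==0 else a[8*c-1]
  yy=y0+(y1-y0)*a0;pp=p0+(p1-p0)*a0
  r=np.radians(yy);X=np.array([0,0,-1]);Y=np.array([np.cos(r),np.sin(r),0]);Z=np.cross(X,Y);B=np.array([X,Y,Z])
  print(c,[np.r_[B@((p0+(p1-p0)*a[8*c+i])-pp)/.25,-(y1-y0)*(a[8*c+i]-a0)/360].round(3).tolist() for i in range(8)])
E
```

```text
t 8.9 tcp [0.5271 0.2608 0.1663] w 0.0255 F [-0.35  0.15 -3.81] M [-0.049  0.015 -0.029]
[[ 3.700e-03  9.404e-01  3.402e-01]
 [ 1.000e-03  3.402e-01 -9.404e-01]
 [-1.000e+00  3.900e-03  3.000e-04]]
[0.52705739 0.26084463 0.16615679] 19.887055100123824 [ 2.66914023e-01  1.46434117e-01  1.76148498e+00 -2.56605860e-05
  1.22979714e+00 -8.01713859e-02]
0 [[0.001, -0.013, 0.016, -0.002], [0.002, -0.038, 0.049, -0.007], [0.004, -0.076, 0.097, -0.014], [0.007, -0.127, 0.162, -0.023], [0.01, -0.191, 0.243, -0.035], [0.014, -0.254, 0.324, -0.047], [0.017, -0.318, 0.405, -0.058], [0.02, -0.382, 0.486, -0.07]]
1 [[0.003, -0.092, 0.046, -0.012], [0.007, -0.184, 0.092, -0.023], [0.01, -0.276, 0.139, -0.035], [0.014, -0.368, 0.185, -0.047], [0.017, -0.46, 0.231, -0.058], [0.02, -0.552, 0.277, -0.07], [0.024, -0.644, 0.324, -0.082], [0.027, -0.736, 0.37, -0.093]]
2 [[0.003, -0.102, -0.012, -0.012], [0.007, -0.204, -0.025, -0.023], [0.01, -0.307, -0.037, -0.035], [0.013, -0.388, -0.047, -0.044], [0.015, -0.45, -0.054, -0.051], [0.016, -0.491, -0.059, -0.056], [0.017, -0.511, -0.062, -0.058], [0.017, -0.521, -0.063, -0.059]]
```

View pics/scene_7.png

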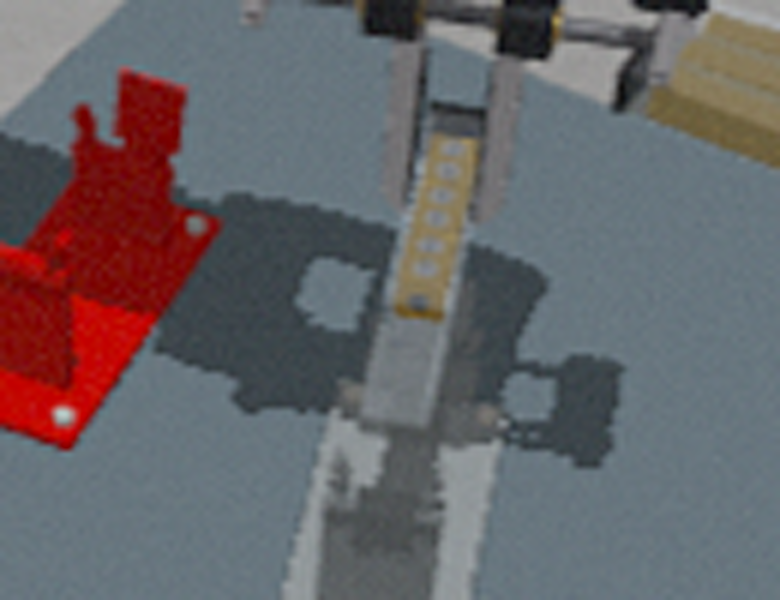

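Request:
{"fn": "move_arm", "kwargs": {
  "deltas": [
    [[0.001,-0.013,0.016,-0.002],[0.002,-0.038,0.049,-0.007],[0.004,-0.076,0.097,-0.014],[0.007,-0.127,0.162,-0.023],[0.01,-0.191,0.243,-0.035],[0.014,-0.254,0.324,-0.047],[0.017,-0.318,0.405,-0.058],[0.02,-0.382,0.486,-0.07]]
  ]
}}

```text
time_s: 9.75
tcp_pos: [0.476, 0.1126, 0.1573]
ee_rot: [0.653, 0.269, 0.655, -0.269]
ft_force: [0.8, -0.7, -3.2]
grip_width: 0.0255
```

Request:
{"fn": "move_arm", "kwargs": {
  "deltas": [
    [[0.003,-0.092,0.046,-0.012],[0.007,-0.184,0.092,-0.023],[0.01,-0.276,0.139,-0.035],[0.014,-0.368,0.185,-0.047],[0.017,-0.46,0.231,-0.058],[0.02,-0.552,0.277,-0.07],[0.024,-0.644,0.324,-0.082],[0.027,-0.736,0.37,-0.093]]
  ]
}}

```text
time_s: 10.55
tcp_pos: [0.4117, -0.0826, 0.1508]
ee_rot: [0.703, 0.069, 0.704, -0.069]
ft_force: [0.1, -0.2, -3.0]
grip_width: 0.0255
```

Request:
{"fn": "move_arm", "kwargs": {
  "deltas": [
    [[0.003,-0.102,-0.012,-0.012],[0.007,-0.204,-0.025,-0.023],[0.01,-0.307,-0.037,-0.035],[0.013,-0.388,-0.047,-0.044],[0.015,-0.45,-0.054,-0.051],[0.016,-0.491,-0.059,-0.056],[0.017,-0.511,-0.062,-0.058],[0.017,-0.521,-0.063,-0.059]]
  ]
}}

```text
time_s: 11.35
tcp_pos: [0.3711, -0.2063, 0.1468]
ee_rot: [0.704, -0.06, 0.705, 0.061]
ft_force: [0.0, 0.2, -2.9]
grip_width: 0.0256
```

```bash
python3 look.py 8 scene,100,120,260,300,4 top,290,150,410,270,5 wrist,0,0,512,384,1
```

```text
t 11.35 tcp [ 0.3711 -0.2063  0.1468] w 0.0256 F [ 0.03  0.21 -2.92] M [ 0.016  0.013 -0.021]
```

View pics/scene_8.png

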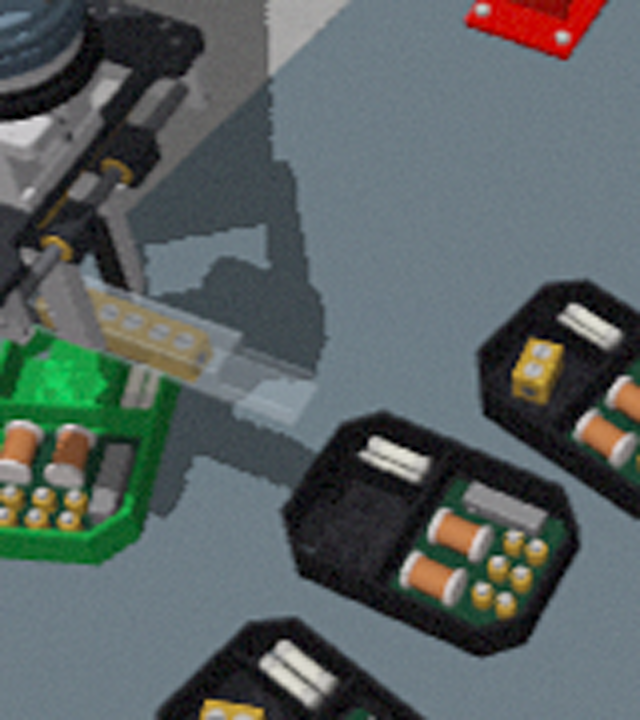

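View pics/top_8.png

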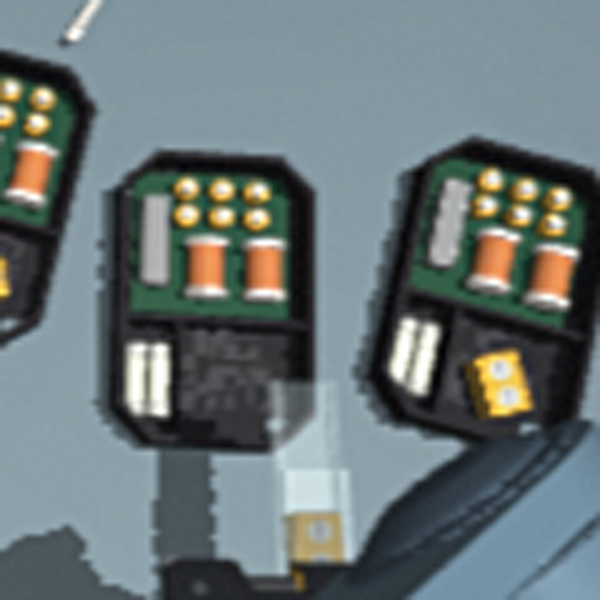

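View pics/wrist_8.png

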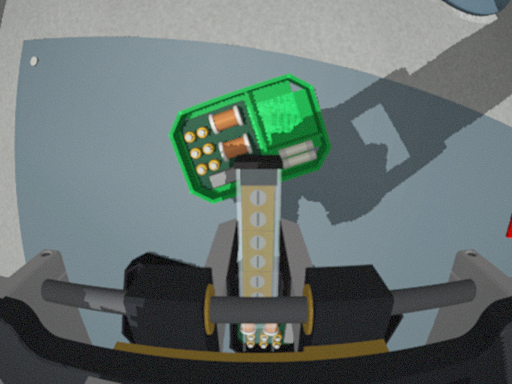

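Run:
```python
from h import *
from scipy.optimize import least_squares
s=dict(np.load('pics/scene_8.npz'));t=dict(np.load('pics/top_8.npz'))
V=[(330,430),(283,512),(295,578),(480,655),(530,640),(578,545),(560,490),(380,412)]
def poly(x,y,w,c):
    P=np.array([(-75,50-c),(-75,-50+c),(-75+c,-50),(75-c,-50),(75,-50+c),(75,50-c),(75-c,50),(-75+c,50)])/1000
    w=np.radians(w);return P@np.array([[np.cos(w),np.sin(w)],[-np.sin(w),np.cos(w)]])+[x,y]
S=np.array([onz(s,(100+a/4,120+b/4),.03)[:2] for a,b in V])
VT=[(152,447),(275,447),(312,420),(312,190),(282,157),(160,152),(113,193),(113,412)]
# top: -x end bottom; order H(-75,+y),A(-75,-y),B...
VT=[(145,447),(275,447),(313,420),(313,190),(282,157),(160,152),(115,190),(113,412)]
T=np.array([onz(t,(290+a/5,150+b/5),.03)[:2] for a,b in VT])
for n,Q in(('scene',S),('top',T)):
  r=least_squares(lambda p:(poly(*p)-Q).ravel(),[.534,-.167,10,20]);print(n,r.x.round(4),(r.fun*1000).round(1))
  x,y,w,c=r.x;wr=np.radians(w);u=np.array([np.cos(wr),np.sin(wr)]);v=np.array([-u[1],u[0]]);print('pocket',np.array([x,y])-.042*u-.015*v,'endwall mid',np.array([x,y])-.075*u-.015*v)
```

```text
scene [ 0.5399 -0.1717  7.1656 19.7166] [ 6.2 -1.5  2.4 -5.7 -6.3  5.3 -4.9  2.6 -4.7  3.6 -2.5  3.2  2.7 -3.1
  7.1 -4.4]
pocket [ 0.50010803 -0.19184124] endwall mid [ 0.46736577 -0.19595758]
top [ 0.5327 -0.1624  7.0333 17.7208] [ 1.1 -1.2 -2.5 -1.8  0.6 -0.3 -2.4 -0.6 -1.5  1.4 -0.9  3.3  3.3 -1.1
  2.2  0.4]
pocket [ 0.49282892 -0.18247848] endwall mid [ 0.46007724 -0.18651919]
```

Run:
```python
from plant import spotter
from h import *
from scipy.optimize import minimize
cams={c:dict(np.load(f'pics/{c}_8.npz')) for c in('scene','top')}
def poly(x,y,w,c):
    P=np.array([(-75,50-c),(-75,-50+c),(-75+c,-50),(75-c,-50),(75,-50+c),(75,50-c),(75-c,50),(-75+c,50)])/1000
    w=np.radians(w);return P@np.array([[np.cos(w),np.sin(w)],[-np.sin(w),np.cos(w)]])+[x,y]
R_={}
for c in cams:
  for d in spotter.trace(c,'case_open'):
    print(c,round(d['conf'],2),np.round(d['centre'],1),d['region'].sum())
    ce=np.array(d['centre']);ref=proj(cams[c],(.534,-.167,.015))
    if np.linalg.norm(ce-ref)<15 and c not in R_: R_[c]=d['region'].astype(np.uint8)
def mask(cam,p):
    P=poly(*p);pts=np.array([proj(cam,(a,b,z)) for a,b in P for z in(0,.03)],np.float32)
    h=cv2.convexHull(pts);m=np.zeros((384*4,512*4),np.uint8);cv2.fillPoly(m,[np.round((h+.5)*4).astype(np.int32)],1)
    return cv2.resize(m.astype(np.float32),(512,384),interpolation=cv2.INTER_AREA)
def cost(p,cs):
    return sum(np.abs(mask(cams[c],p)-R_[c]).sum()/R_[c].sum() for c in cs)
for cs in (['scene'],['top'],list(R_)):
  best=min((minimize(lambda q:cost([q[0]/100,q[1]/100,q[2],18],cs),[53.4,-16.7,w0],method='Nelder-Mead',options=dict(initial_simplex=[[53.4,-16.7,w0],[54.2,-16.7,w0],[53.4,-17.5,w0],[53.4,-16.7,w0+4]])) for w0 in(5,9)),key=lambda r:r.fun)
  x,y,w=best.x[0]/100,best.x[1]/100,best.x[2];wr=np.radians(w);u=np.array([np.cos(wr),np.sin(wr)]);v=np.array([-u[1],u[0]])
  print(cs,best.x.round(3),best.fun,'pocket',(np.array([x,y])-.042*u-.015*v).round(4),'wall',(np.array([x,y])-.075*u-.015*v).round(4))
p=[x,y,w,18]
for c,(x0,y0,f) in {'scene':(150,210,6),'top':(300,170,6)}.items():
  im=cv2.resize(cams[c]['frame'][y0:y0+85,x0:x0+110,::-1],None,fx=f,fy=f,interpolation=cv2.INTER_CUBIC)
  q=lambda X:tuple(int(v) for v in ((proj(cams[c],X)-[x0,y0]+.5)*f))
  P=poly(*p)
  for i in range(8): cv2.line(im,q((*P[i],.03)),q((*P[(i+1)%8],.03)),(0,0,255),1)
  pk=np.array([x,y])-.042*u-.015*v
  C=[pk+a*u+b*v for a,b in((-.029,-.031),(.029,-.031),(.029,.031),(-.029,.031))]
  for i in range(4): cv2.line(im,q((*C[i],.004)),q((*C[(i+1)%4],.004)),(0,255,0),1)
  cv2.imwrite(f'pics/fit_{c}.png',im)
```

```text
scene 0.92 [204.8 252.7] 3137
scene 0.68 [115.5 232.2] 2383
scene 0.44 [297.  144.9] 1766
top 0.66 [334.7 207.8] 2186
top 0.56 [316.9 292.3] 167
['scene'] [ 53.286 -16.465   6.549] 0.025183296142811604 pocket [ 0.4928 -0.1843] wall [ 0.4601 -0.1881]
['top'] [ 53.685 -16.083   6.148] 0.08025503202195791 pocket [ 0.4967 -0.1802] wall [ 0.4639 -0.1838]
['scene', 'top'] [ 53.475 -16.304   7.042] 0.15619656384078004 pocket [ 0.4949 -0.1831] wall [ 0.4622 -0.1871]
```

View pics/fit_scene.png

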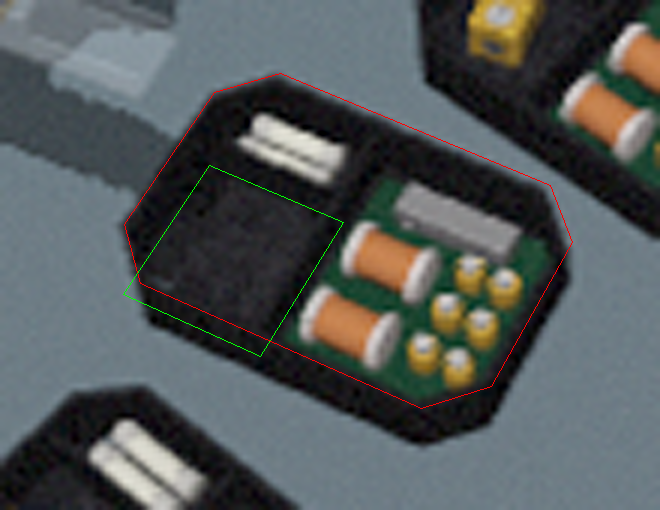

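View pics/fit_top.png

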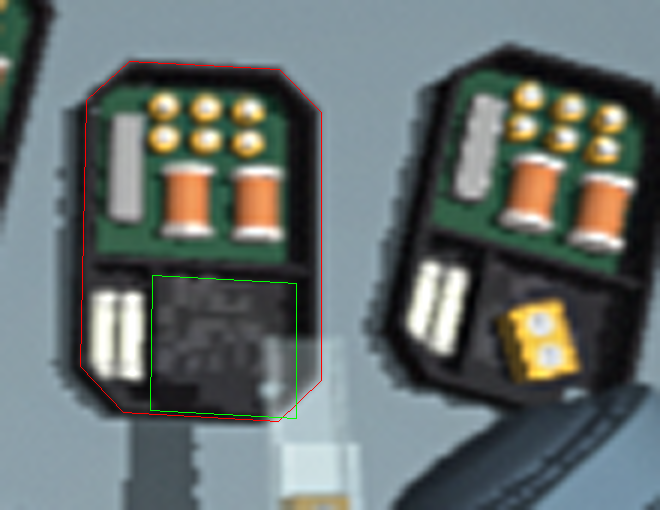

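Run:
```python
from plant import manip
from h import *
s=manip.read_state();M=q2R(s['ee_rot'])
c=tubept(-1.5,-.0365,0,0);print('centre at grip',c,'tcp off',.1013-c[2])
off=.1013-c[2]
zc=.03+.013+.0945*np.sin(np.radians(1.5));print('contact TCP z',zc+off)
m=np.array([s['tcp_pos'][0],s['tcp_pos'][1]])+.1165*np.array([np.cos(np.radians(10)),np.sin(np.radians(10))])
cam=dict(np.load('pics/scene_8.npz'));z=s['tcp_pos'][2]-off-.003
n=np.array([-np.sin(np.radians(10)),np.cos(np.radians(10))])
for dy in(-.013,.013):
  p=proj(cam,(*(m+dy*n),z-.013));print('mouth low corner crop px',(p-[100,120])*4)
print(s['tcp_pos'],goal(s,[.3674,-.1992,zc+off+.004],97))
# plug-end position over green
g=[proj(cam,(.324,-.204,.03))];print(g)
```

```text
centre at grip [0.52592087 0.25933948 0.09387587] tcp off 0.007424128458835694
contact TCP z 0.052897850073929706
mouth low corner crop px [300.61356385 427.06054327]
mouth low corner crop px [325.17974622 387.5444256 ]
[ 0.37178799 -0.20593306  0.14734472] (array([ 0.3618,  0.0294, -0.0126]), np.float64(0.0079), np.float64(99.83894110362888))
[array([121.88543602, 218.05614554])]
```

Request:
{"fn": "move_arm", "kwargs": {
  "deltas": [
    [[0.03,0.004,-0.002,0.001],[0.08,0.01,-0.005,0.003],[0.14,0.017,-0.008,0.005],[0.2,0.024,-0.01,0.007],[0.26,0.029,-0.0125,0.008],[0.3,0.0295,-0.0125,0.008],[0.33,0.0295,-0.0125,0.008],[0.342,0.0295,-0.0125,0.008]]
  ]
}}

```text
time_s: 12.4
tcp_pos: [0.367, -0.1993, 0.061]
ee_rot: [0.705, -0.042, 0.706, 0.043]
ft_force: [-0.5, 0.5, -3.4]
grip_width: 0.0254
```

```bash
python3 look.py 9 scene,100,190,230,290,6 top,300,180,390,250,6
```

```text
t 12.4 tcp [ 0.367  -0.1993  0.061 ] w 0.0254 F [-0.55  0.5  -3.44] M [-0.033  0.043 -0.023]
```

View pics/scene_9.png

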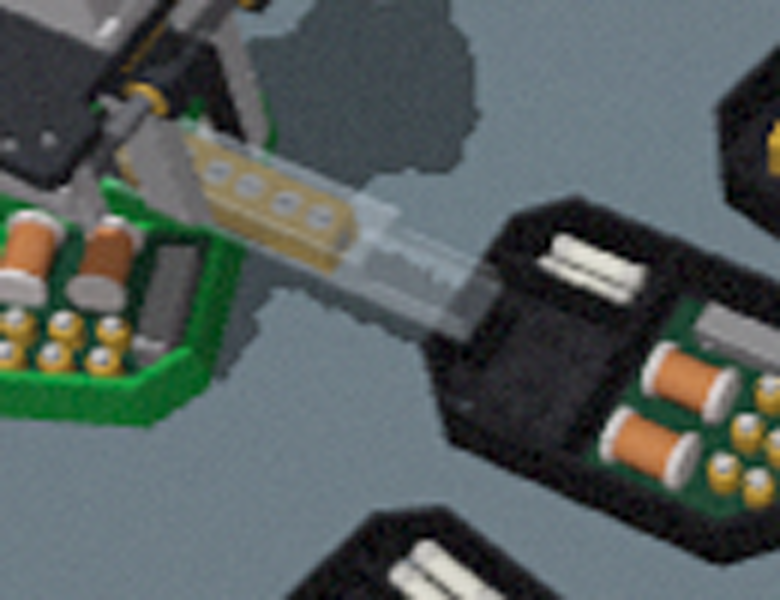

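View pics/top_9.png

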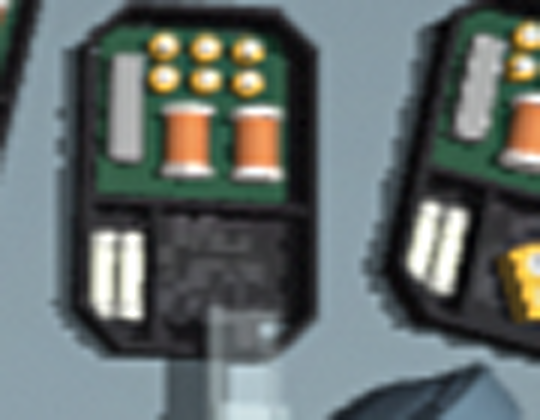

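Request:
{"fn": "move_arm", "kwargs": {
  "deltas": [
    [[0.006,0,0,0],[0.012,0,0,0],[0.018,0,0,0],[0.018,0,0,0],[0.018,0,0,0],[0.018,0,0,0],[0.018,0,0,0],[0.018,0,0,0]]
  ]
}}

```text
time_s: 13.3
tcp_pos: [0.3674, -0.1997, 0.0575]
ee_rot: [0.706, -0.043, 0.706, 0.043]
ft_force: [-0.0, -0.8, -3.4]
grip_width: 0.0254
```

Request:
{"fn": "move_arm", "kwargs": {
  "deltas": [
    [[0,0,0,0],[0,0,0,0],[0,0,0,0],[0,0,0,0],[0,0,0,0],[0,0,0,0],[0,0,0,0],[0,0,0,0]]
  ],
  "newtons": 8
}}

```text
time_s: 14.1
tcp_pos: [0.3674, -0.1997, 0.0575]
ee_rot: [0.706, -0.043, 0.706, 0.043]
ft_force: [0.2, -0.3, -2.8]
grip_width: 0.0258
```

```bash
python3 look.py 10 scene,100,190,230,290,6
```

```text
t 14.1 tcp [ 0.3674 -0.1997  0.0575] w 0.0258 F [ 0.19 -0.35 -2.79] M [ 0.046 -0.054  0.008]
```

View pics/scene_10.png

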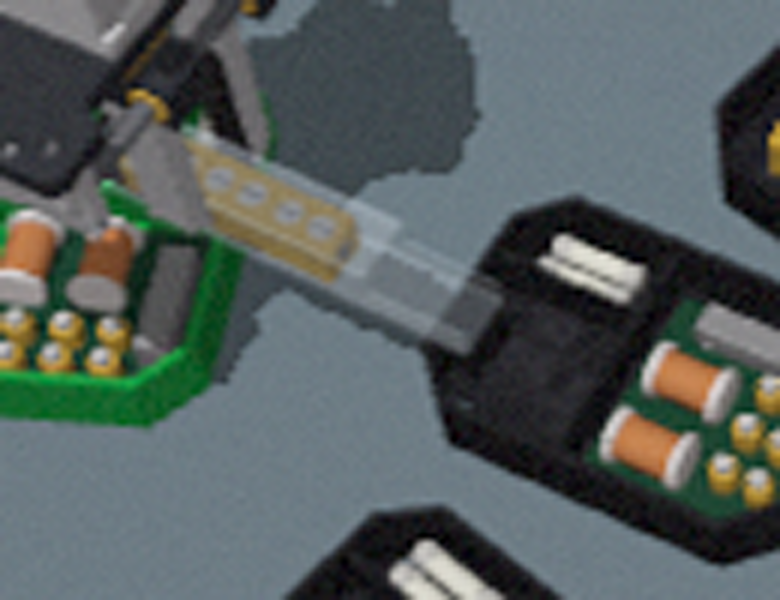

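Request:
{"fn": "move_arm", "kwargs": {
  "deltas": [
    [[-0.002,0,0,0],[-0.004,0,0,0],[-0.006,0,0,0],[-0.008,0,0,0],[-0.01,0,0,0],[-0.01,0,0,0],[-0.01,0,0,0],[-0.01,0,0,0]]
  ]
}}

```text
time_s: 14.95
tcp_pos: [0.3674, -0.1997, 0.06]
ee_rot: [0.706, -0.043, 0.706, 0.043]
ft_force: [0.1, -0.0, -3.3]
grip_width: 0.0259
```

```bash
python3 look.py 11 scene,110,200,210,270,6
```

```text
t 14.95 tcp [ 0.3674 -0.1997  0.06  ] w 0.0259 F [ 0.15 -0.02 -3.27] M [-0.034  0.045 -0.016]
```

View pics/scene_11.png

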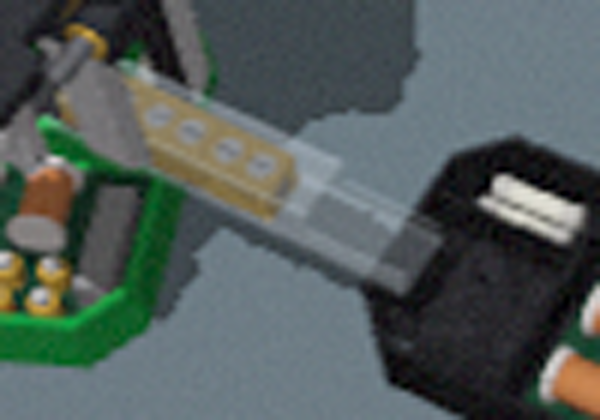

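```bash
cat > ov.py <<'E'
from h import *
import sys
# ov.py n tcpx tcpy tcpz heading th1 th2
n=sys.argv[1];tx,ty,tz,hd=map(float,sys.argv[2:6]);ths=list(map(float,sys.argv[6:]))
c=dict(np.load(f'pics/scene_{n}.npz'));f=7;x0,y0,x1,y1=112,205,190,265
out=[]
for th in ths:
  im=cv2.resize(c['frame'][y0:y1,x0:x1,::-1],None,fx=f,fy=f,interpolation=cv2.INTER_CUBIC)
  r=np.radians(hd);u=np.array([np.cos(r),np.sin(r)]);v=np.array([-u[1],u[0]]);t=np.radians(th)
  def q(x,y,z):
    a,b=x+.0365,z-.006;s=a*np.cos(t)-b*np.sin(t);h=a*np.sin(t)+b*np.cos(t)
    X=np.r_[np.array([tx,ty])+s*u+y*v,tz-.0014+h];p=proj(c,X);return tuple(int(round(k)) for k in ((p[0]-x0+.5)*f,(p[1]-y0+.5)*f))
  for y in(-.013,.013): cv2.line(im,q(-.08,y,-.013),q(.08,y,-.013),(255,0,0),1)
  cv2.line(im,q(-.08,-.013,.013),q(.04,-.013,.013),(255,0,255),1)
  cv2.line(im,q(.08,-.013,-.013),q(.08,.013,-.013),(0,255,0),1);cv2.line(im,q(.04,-.013,.013),q(.04,.013,.013),(0,255,0),1)
  for x in(.023,): cv2.line(im,q(x,-.01,.009),q(x,.01,.009),(0,0,255),1);cv2.line(im,q(x,-.01,-.011),q(x,-.01,.009),(0,0,255),1)
  cv2.putText(im,f'{th}',(10,400),0,1,(255,255,255),2);out.append(im)
im=np.hstack(out);cv2.imwrite(f'pics/ov_{n}.png',cv2.resize(im,None,fx=min(1,800/im.shape[1]),fy=min(1,800/im.shape[1])))
E
python3 ov.py 10 .3674 -.1997 .0575 7 -4 ; python3 ov.py 11 .3674 -.1997 .06 7 -4.5 -6
```

```text
(no output)
```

View pics/ov_10.png

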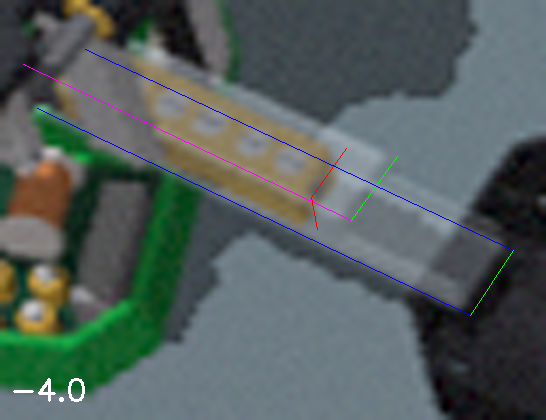

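View pics/ov_11.png

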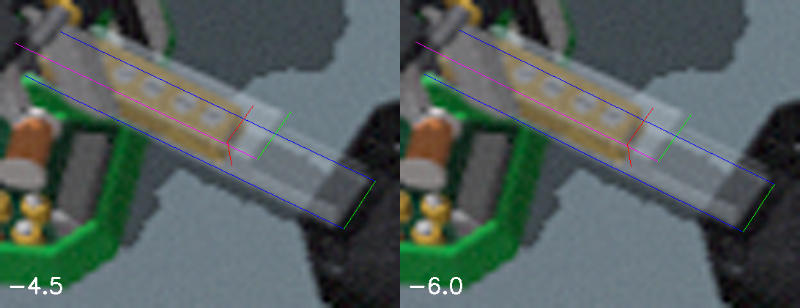

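Request:
{"fn": "move_arm", "kwargs": {
  "deltas": [
    [[-0.002,0,0,0],[-0.004,0,0,0],[-0.006,0,0,0],[-0.008,0,0,0],[-0.008,0,0,0],[-0.008,0,0,0],[-0.008,0,0,0],[-0.008,0,0,0]]
  ]
}}

```text
time_s: 15.8
tcp_pos: [0.3674, -0.1997, 0.0619]
ee_rot: [0.706, -0.043, 0.706, 0.043]
ft_force: [-0.1, -0.4, -3.8]
grip_width: 0.0258
```

```bash
python3 look.py 12 scene,110,200,210,270,6
```

```text
t 15.8 tcp [ 0.3674 -0.1997  0.0619] w 0.0258 F [-0.15 -0.45 -3.85] M [0.074 0.085 0.009]
```

View pics/scene_12.png

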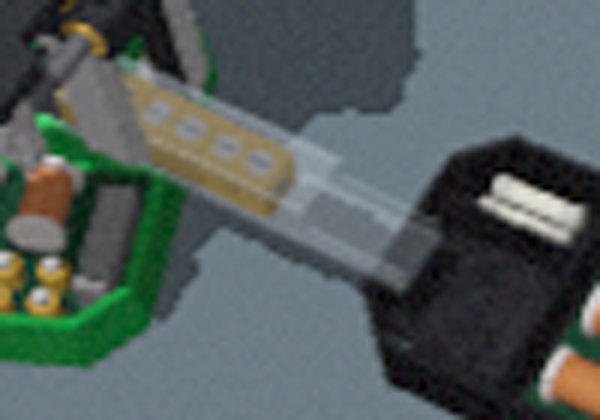

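Request:
{"fn": "move_arm", "kwargs": {
  "deltas": [
    [[0,0,0,0],[0,0,0,0],[0,0,0,0],[0,0,0,0],[0,0,0,0],[0,0,0,0],[0,0,0,0],[0,0,0,0]]
  ],
  "newtons": 6
}}

```text
time_s: 16.65
tcp_pos: [0.3674, -0.1997, 0.062]
ee_rot: [0.706, -0.043, 0.706, 0.043]
ft_force: [-0.6, -0.1, -3.1]
grip_width: 0.0258
```

```bash
python3 look.py 13 scene,110,200,210,270,6
```

```text
t 16.65 tcp [ 0.3674 -0.1997  0.062 ] w 0.0258 F [-0.57 -0.06 -3.09] M [0.045 0.032 0.018]
```

View pics/scene_13.png

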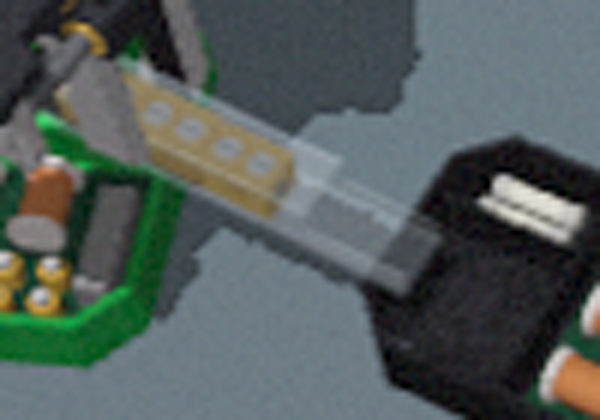

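```bash
cat > flow.py <<'E'
from h import *
import sys
def g(n): return cv2.cvtColor(np.load(f'pics/scene_{n}.npz')['frame'],cv2.COLOR_RGB2GRAY)
def mt(a,b,x,y,h=5):
    A=cv2.resize(g(a),None,fx=8,fy=8,interpolation=cv2.INTER_CUBIC);B=cv2.resize(g(b),None,fx=8,fy=8,interpolation=cv2.INTER_CUBIC)
    X,Y,H=int(x*8),int(y*8),h*8;T=A[Y-H:Y+H,X-H:X+H];m=40
    r=cv2.matchTemplate(B[Y-H-m:Y+H+m,X-H-m:X+H+m],T,cv2.TM_CCOEFF_NORMED);_,v,_,l=cv2.minMaxLoc(r);return np.round([(l[0]-m)/8,(l[1]-m)/8,v],2).tolist()
if __name__=='__main__':
  P={'mouth':(177,247),'blk2scr':(142,221),'blk1front':(157,230)}
  for a,b in zip(sys.argv[1:-1],sys.argv[2:]): print(a,b,{k:mt(a,b,*p) for k,p in P.items()})
E
python3 flow.py 10 11 12 13; python3 flow.py 10 13
```

```text
10 11 {'mouth': [-0.25, 0.0, 0.99], 'blk2scr': [0.0, -0.38, 0.94], 'blk1front': [-0.12, -0.38, 0.96]}
11 12 {'mouth': [0.0, -0.38, 0.99], 'blk2scr': [0.0, -0.38, 0.93], 'blk1front': [-0.25, -0.38, 0.97]}
12 13 {'mouth': [0.0, 0.38, 0.99], 'blk2scr': [-0.12, 0.0, 0.95], 'blk1front': [0.0, 0.12, 0.98]}
10 13 {'mouth': [-0.25, -0.12, 0.99], 'blk2scr': [-0.25, -1.0, 0.95], 'blk1front': [-0.38, -0.62, 0.97]}
```

Request:
{"fn": "move_arm", "kwargs": {
  "deltas": [
    [[-0.002,0,0,0],[-0.004,0,0,0],[-0.006,0,0,0],[-0.008,0,0,0],[-0.008,0,0,0],[-0.008,0,0,0],[-0.008,0,0,0],[-0.008,0,0,0]]
  ],
  "newtons": 5.5
}}

```text
time_s: 17.5
tcp_pos: [0.3674, -0.1997, 0.064]
ee_rot: [0.706, -0.043, 0.706, 0.043]
ft_force: [0.1, -0.5, -3.3]
grip_width: 0.0262
```

```bash
python3 look.py 14 scene,110,200,210,270,6; python3 flow.py 13 14
```

```text
t 17.5 tcp [ 0.3674 -0.1997  0.064 ] w 0.0262 F [ 0.15 -0.47 -3.33] M [ 0.028  0.027 -0.015]
13 14 {'mouth': [-0.25, -0.12, 0.99], 'blk2scr': [0.0, -0.38, 0.89], 'blk1front': [-0.12, -0.12, 0.97]}
```

Request:
{"fn": "move_arm", "kwargs": {
  "deltas": [
    [[-0.002,0,0,0],[-0.004,0,0,0],[-0.006,0,0,0],[-0.006,0,0,0],[-0.006,0,0,0],[-0.006,0,0,0],[-0.006,0,0,0],[-0.006,0,0,0]]
  ]
}}

```text
time_s: 18.35
tcp_pos: [0.3674, -0.1997, 0.0654]
ee_rot: [0.706, -0.043, 0.706, 0.043]
ft_force: [0.5, 0.7, -3.4]
grip_width: 0.0257
```

```bash
python3 look.py 15 scene,110,200,210,270,6; python3 flow.py 14 15
```

```text
t 18.35 tcp [ 0.3674 -0.1997  0.0654] w 0.0257 F [ 0.49  0.66 -3.41] M [ 0.035 -0.013 -0.059]
14 15 {'mouth': [-0.12, -0.12, 0.99], 'blk2scr': [0.0, -0.12, 0.87], 'blk1front': [-0.12, -0.25, 0.97]}
```

View pics/scene_15.png

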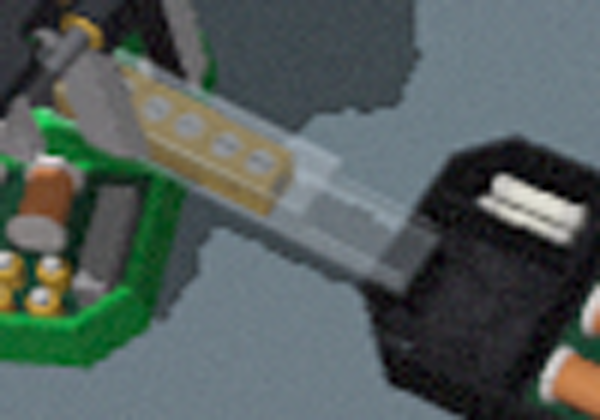

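Request:
{"fn": "move_arm", "kwargs": {
  "deltas": [
    [[0,0,0,0],[0,0,0,0],[0,0,0,0],[0,0,0,0],[0,0,0,0],[0,0,0,0],[0,0,0,0],[0,0,0,0]]
  ],
  "newtons": 4.6
}}

```text
time_s: 19.2
tcp_pos: [0.3674, -0.1997, 0.0655]
ee_rot: [0.706, -0.043, 0.706, 0.043]
ft_force: [0.7, -0.4, -2.1]
grip_width: 0.026
```

```bash
python3 look.py 16 scene,110,200,210,270,6; python3 flow.py 15 16; python3 flow.py 10 16; python3 ov.py 16 .3674 -.1997 .0654 7 -6 -9
```

```text
t 19.2 tcp [ 0.3674 -0.1997  0.0655] w 0.026 F [ 0.69 -0.44 -2.09] M [ 0.049 -0.038  0.043]
15 16 {'mouth': [0.0, 0.0, 0.99], 'blk2scr': [0.0, 0.0, 0.95], 'blk1front': [0.0, 0.0, 0.99]}
10 16 {'mouth': [-0.62, -0.25, 0.98], 'blk2scr': [-0.38, -1.5, 0.94], 'blk1front': [-0.75, -1.0, 0.96]}
```

View pics/ov_16.png

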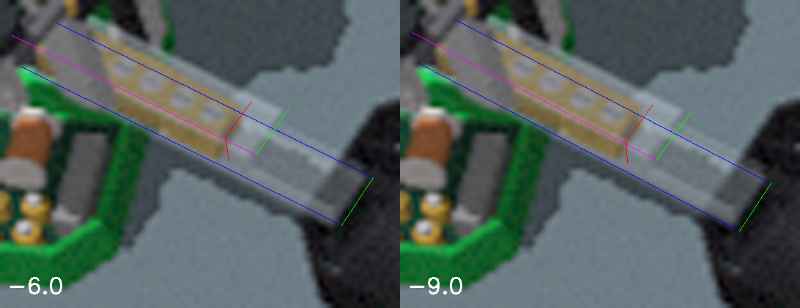

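Request:
{"fn": "move_arm", "kwargs": {
  "deltas": [
    [[-0.002,0,0,0],[-0.004,0,0,0],[-0.006,0,0,0],[-0.007,0,0,0],[-0.007,0,0,0],[-0.007,0,0,0],[-0.007,0,0,0],[-0.007,0,0,0]]
  ]
}}

```text
time_s: 20.05
tcp_pos: [0.3674, -0.1997, 0.0672]
ee_rot: [0.706, -0.043, 0.706, 0.043]
ft_force: [-0.0, -0.6, -3.2]
grip_width: 0.026
```

```bash
python3 look.py 17 scene,110,200,210,270,6; python3 flow.py 16 17
```

```text
t 20.05 tcp [ 0.3674 -0.1997  0.0672] w 0.026 F [-0.04 -0.58 -3.16] M [ 0.049 -0.033 -0.026]
16 17 {'mouth': [-0.12, -0.12, 0.99], 'blk2scr': [0.0, -0.38, 0.88], 'blk1front': [-0.12, -0.25, 0.97]}
```

Tilting steadily; the block has not yet broken loose.

Request:
{"fn": "move_arm", "kwargs": {
  "deltas": [
    [[-0.002,0,0,0],[-0.004,0,0,0],[-0.006,0,0,0],[-0.007,0,0,0],[-0.007,0,0,0],[-0.007,0,0,0],[-0.007,0,0,0],[-0.007,0,0,0]]
  ]
}}

```text
time_s: 20.9
tcp_pos: [0.3674, -0.1997, 0.069]
ee_rot: [0.706, -0.043, 0.706, 0.043]
ft_force: [-0.6, 0.2, -2.0]
grip_width: 0.0259
```

```bash
python3 look.py 18 scene,110,200,210,270,6; python3 flow.py 17 18
```

```text
t 20.9 tcp [ 0.3674 -0.1997  0.069 ] w 0.0259 F [-0.55  0.24 -2.  ] M [ 0.04  -0.01  -0.005]
17 18 {'mouth': [-0.12, 0.0, 0.99], 'blk2scr': [0.25, 0.0, 0.9], 'blk1front': [-0.12, -0.25, 0.96]}
```

View pics/scene_18.png

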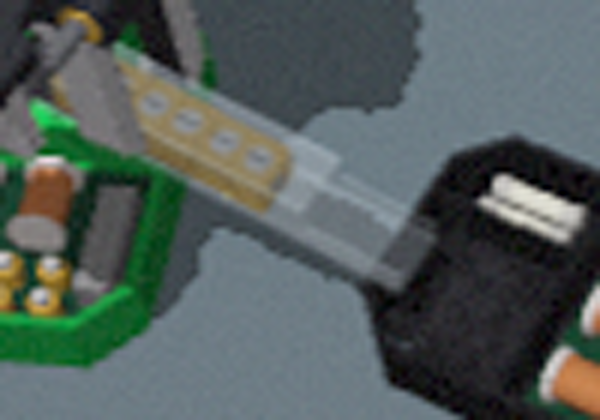

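Request:
{"fn": "move_arm", "kwargs": {
  "deltas": [
    [[-0.002,0,0,0],[-0.004,0,0,0],[-0.006,0,0,0],[-0.007,0,0,0],[-0.007,0,0,0],[-0.007,0,0,0],[-0.007,0,0,0],[-0.007,0,0,0]]
  ]
}}

```text
time_s: 21.75
tcp_pos: [0.3674, -0.1997, 0.0707]
ee_rot: [0.706, -0.043, 0.706, 0.043]
ft_force: [0.6, -0.1, -2.6]
grip_width: 0.0261
```

```bash
python3 look.py 19 scene,110,200,210,270,6; python3 flow.py 18 19
```

```text
t 21.75 tcp [ 0.3674 -0.1997  0.0707] w 0.0261 F [ 0.6  -0.14 -2.59] M [0.024 0.029 0.029]
18 19 {'mouth': [-0.25, -0.12, 0.99], 'blk2scr': [-0.12, -0.38, 0.9], 'blk1front': [-0.25, -0.25, 0.97]}
```

View pics/scene_19.png

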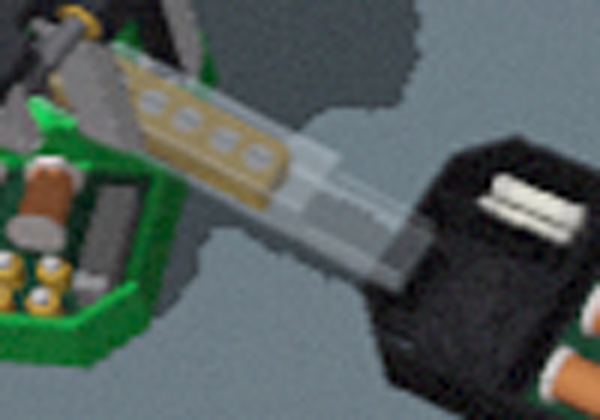

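```bash
python3 look.py 20 wrist,0,0,512,384,1
python3 - <<'E'
from h import *
def wproj(c,X):
    M=q2R(c['rotation']);p=M.T@(np.array(X)-c['xyz']);v=np.array([p[0],-p[1],-p[2]])
    th=np.arctan2(np.hypot(v[0],v[1]),v[2]);ph=np.arctan2(v[1],v[0]);K=c['mtx'];return np.array([K[0,2]+K[0,0]*th*np.cos(ph),K[1,2]+K[0,0]*th*np.sin(ph)])
def pts(c,tcp,hd,th):
  r=np.radians(hd);u=np.array([np.cos(r),np.sin(r)]);t=np.radians(th);o=[]
  for x,z in((-.08,.013),(-.068,.009),(-.038,.009)):
    a,b=x+.0365,z-.006;s=a*np.cos(t)-b*np.sin(t);h=a*np.sin(t)+b*np.cos(t)
    o.append(wproj(c,np.r_[np.array(tcp[:2])+s*u,tcp[2]-.0014+h])[1].round(1))
  return o
for n,tcp,hd in((8,(.3711,-.2063,.1468),10),(20,(.3674,-.1997,.0707),7)):
  c=dict(np.load(f'pics/wrist_{n}.npz'))
  for th in(0,-1.5,-5,-8,-11,-14): print(n,th,pts(c,tcp,hd,th))
a=[cv2.resize(np.load(f'pics/wrist_{n}.npz')['frame'][140:320,200:320,::-1],None,fx=3.3,fy=3.3,interpolation=cv2.INTER_CUBIC) for n in(8,20)]
cv2.imwrite('pics/wcmp.png',np.hstack(a))
E
```

```text
t 21.8 tcp [ 0.3674 -0.1997  0.0707] w 0.0256 F [-0.58 -0.1  -2.63] M [ 0.078 -0.005  0.028]
8 0 [np.float64(170.6), np.float64(189.0), np.float64(235.2)]
8 -1.5 [np.float64(171.4), np.float64(189.5), np.float64(235.3)]
8 -5 [np.float64(173.4), np.float64(190.9), np.float64(235.6)]
8 -8 [np.float64(175.4), np.float64(192.2), np.float64(235.9)]
8 -11 [np.float64(177.6), np.float64(193.7), np.float64(236.2)]
8 -14 [np.float64(180.0), np.float64(195.3), np.float64(236.4)]
20 0 [np.float64(171.5), np.float64(189.8), np.float64(236.0)]
20 -1.5 [np.float64(172.3), np.float64(190.4), np.float64(236.1)]
20 -5 [np.float64(174.3), np.float64(191.7), np.float64(236.4)]
20 -8 [np.float64(176.3), np.float64(193.1), np.float64(236.7)]
20 -11 [np.float64(178.5), np.float64(194.6), np.float64(237.0)]
20 -14 [np.float64(181.0), np.float64(196.2), np.float64(237.3)]
```

View pics/wcmp.png

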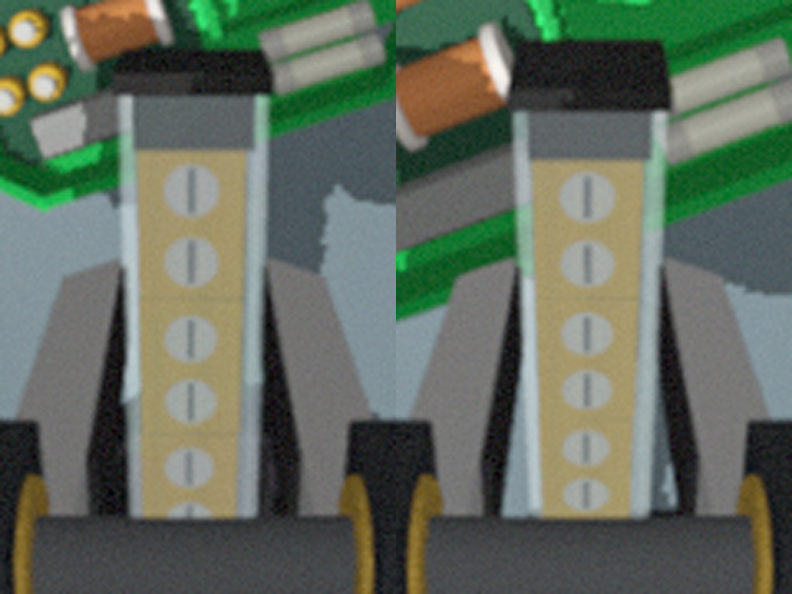

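```bash
cat > wt.py <<'E'
from h import *
from scipy.optimize import least_squares
def wproj(c,X):
    M=q2R(c['rotation']);p=M.T@(np.array(X)-c['xyz']);v=np.array([p[0],-p[1],-p[2]])
    th=np.arctan2(np.hypot(v[0],v[1]),v[2]);ph=np.arctan2(v[1],v[0]);K=c['mtx'];return np.array([K[0,2]+K[0,0]*th*np.cos(ph),K[1,2]+K[0,0]*th*np.sin(ph)])
def fit(n,tcp,hd,obs,X=((-.08,.013),(-.068,.009),(-.038,.009),(-.008,.009))):
  c=dict(np.load(f'pics/wrist_{n}.npz'));r=np.radians(hd);u=np.array([np.cos(r),np.sin(r)])
  def f(p):
    t=np.radians(p[0]);o=[]
    for x,z in X:
      a,b=x+.0365+p[1]/1e3,z-.006;s=a*np.cos(t)-b*np.sin(t);h=a*np.sin(t)+b*np.cos(t)
      o.append(wproj(c,np.r_[np.array(tcp[:2])+s*u,tcp[2]-.0014+h+p[2]/1e3])[1])
    return np.array(o)-obs
  r=least_squares(f,[-5,0,0]);return r.x.round(2),r.fun.round(2)
if __name__=='__main__':
  print(fit(8,(.3711,-.2063,.1468),10,[168.5,185.2,230.9,271.8]))
  print(fit(20,(.3674,-.1997,.0707),7,[173.3,187.9,228.5,267]))
E
python3 wt.py
```

```text
(array([  5.36,   1.72, -10.05]), array([-0.6 ,  0.77, -0.05, -0.11]))
(array([ 15.41,  12.04, -39.95]), array([-0.74,  0.9 ,  0.01, -0.17]))
```

Request:
{"fn": "move_arm", "kwargs": {
  "deltas": [
    [[-0.002,0,0,0],[-0.004,0,0,0],[-0.006,0,0,0],[-0.007,0,0,0],[-0.007,0,0,0],[-0.007,0,0,0],[-0.007,0,0,0],[-0.007,0,0,0]]
  ]
}}

```text
time_s: 22.65
tcp_pos: [0.3674, -0.1997, 0.0725]
ee_rot: [0.706, -0.043, 0.706, 0.043]
ft_force: [-0.0, -0.9, -2.8]
grip_width: 0.0262
```

```bash
python3 look.py 21 scene,110,200,210,270,6; python3 flow.py 19 21;python3 flow.py 13 21
```

```text
t 22.65 tcp [ 0.3674 -0.1997  0.0725] w 0.0262 F [-0.02 -0.86 -2.81] M [-0.011  0.03   0.015]
19 21 {'mouth': [-0.12, -0.12, 0.99], 'blk2scr': [-4.62, -2.88, 0.71], 'blk1front': [-1.25, -1.0, 0.61]}
13 21 {'mouth': [-1.0, -0.5, 0.96], 'blk2scr': [-0.12, -1.88, 0.73], 'blk1front': [4.88, 1.88, 0.71]}
```

View pics/scene_21.png

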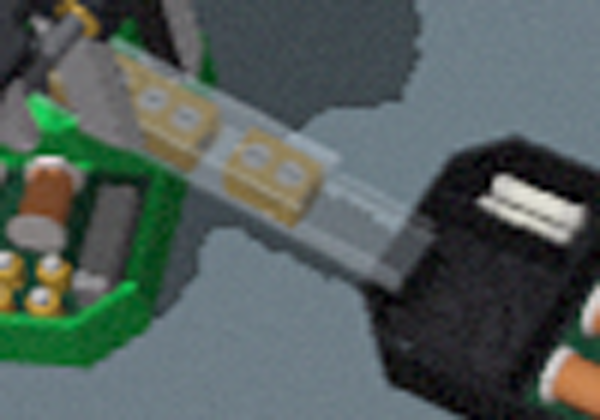

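Request:
{"fn": "move_arm", "kwargs": {
  "deltas": [
    [[0,0,0,0],[0,0,0,0],[0,0,0,0],[0,0,0,0],[0,0,0,0],[0,0,0,0],[0,0,0,0],[0,0,0,0]]
  ]
}}

```text
time_s: 23.5
tcp_pos: [0.3674, -0.1997, 0.0725]
ee_rot: [0.706, -0.043, 0.706, 0.043]
ft_force: [-0.2, -0.1, -2.8]
grip_width: 0.0261
```

```bash
python3 look.py 22 scene,110,200,210,270,6
```

```text
t 23.5 tcp [ 0.3674 -0.1997  0.0725] w 0.0261 F [-0.17 -0.07 -2.82] M [ 0.003 -0.015  0.011]
```

View pics/scene_22.png

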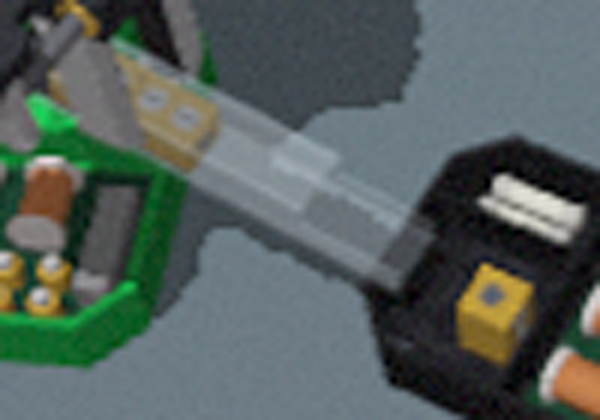

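```bash
python3 look.py 23 top,310,190,370,240,12 scene,160,220,210,270,12
```

```text
t 23.55 tcp [ 0.3674 -0.1997  0.0725] w 0.0259 F [-0.55  0.82 -1.81] M [ 0.048  0.031 -0.028]
```

View pics/top_23.png

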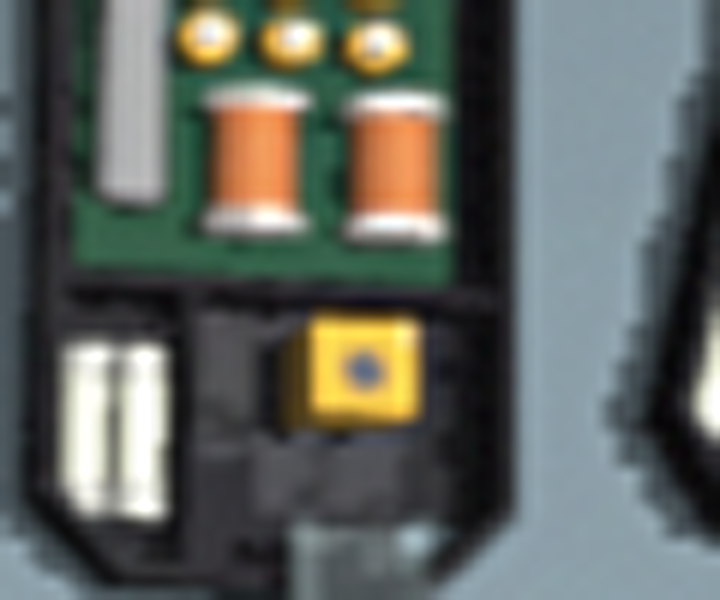

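View pics/scene_23.png

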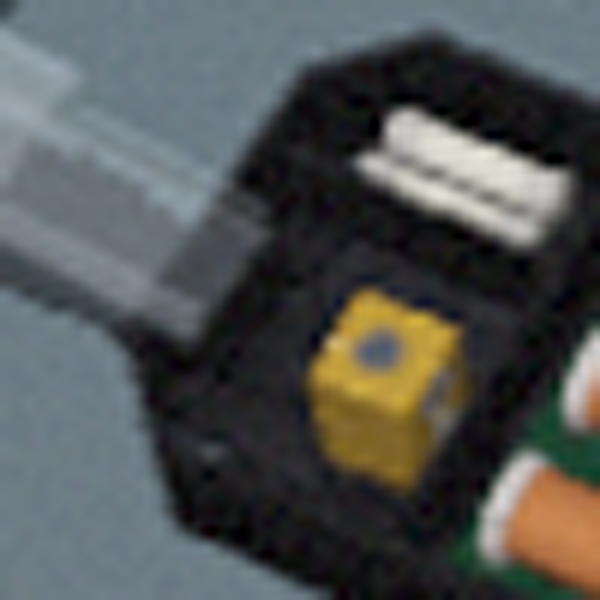

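Request:
{"fn": "move_arm", "kwargs": {
  "deltas": [
    [[0,0,0,0],[0.004,0,0,0],[0.012,0,0,0],[0.02,0,0,0],[0.028,0,0,0],[0.036,0,0,0],[0.044,0,0,0],[0.048,0,0,0]]
  ],
  "newtons": 7
}}

```text
time_s: 24.45
tcp_pos: [0.3673, -0.1996, 0.0602]
ee_rot: [0.706, -0.043, 0.706, 0.043]
ft_force: [-1.3, 0.5, -3.1]
grip_width: 0.0263
```

```bash
python3 look.py 24 scene,110,200,210,270,6
```

```text
t 24.45 tcp [ 0.3673 -0.1996  0.0602] w 0.0263 F [-1.34  0.48 -3.08] M [ 0.033 -0.042 -0.024]
```

View pics/scene_24.png

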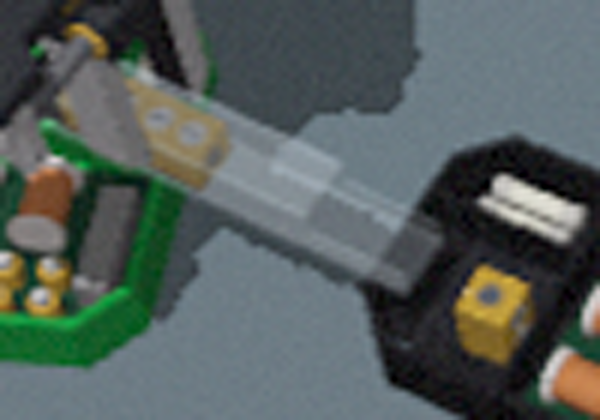

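Request:
{"fn": "move_arm", "kwargs": {
  "deltas": [
    [[0,0,0,0],[0,0,0,0],[-0.02,0,0,0],[-0.06,0,0,0],[-0.13,0,0,0],[-0.22,0,0,0],[-0.31,0,0,0],[-0.36,0,0,0]]
  ],
  "newtons": 45
}}

```text
time_s: 25.3
tcp_pos: [0.3683, -0.2005, 0.1533]
ee_rot: [0.707, -0.044, 0.705, 0.042]
ft_force: [0.1, -0.3, -1.7]
grip_width: 0.0255
```

```bash
python3 look.py 25 scene,90,150,240,290,5
python3 - <<'E'
from plant import manip
from h import *
s=manip.read_state();M=q2R(s['ee_rot'])
p0=np.array(s['tcp_pos']);p1=np.array([.5259,.2606,.150]);y0=np.degrees(np.arctan2(M[1,1],M[0,1]));y1=19.89
print(p0,y0)
N=24
w=np.array([min(k,5,N-k+0) for k in range(1,N+1)],float);w[-1]=0.5
a=np.cumsum(w)/w.sum()
for c in range(3):
  a0=0 if c==0 else a[8*c-1]
  yy=y0+(y1-y0)*a0;pp=p0+(p1-p0)*a0
  r=np.radians(yy);X=np.array([0,0,-1]);Y=np.array([np.cos(r),np.sin(r),0]);Z=np.cross(X,Y);B=np.array([X,Y,Z])
  print(c,[np.r_[B@((p0+(p1-p0)*a[8*c+i])-pp)/.25,-(y1-y0)*(a[8*c+i]-a0)/360].round(3).tolist() for i in range(8)])
E
```

```text
t 25.3 tcp [ 0.3683 -0.2005  0.1533] w 0.0255 F [ 0.07 -0.26 -1.73] M [0.044 0.004 0.051]
[ 0.36897281 -0.20113304  0.1545471 ] 96.93104810389879
0 [[0.0, 0.018, 0.009, 0.002], [0.001, 0.055, 0.027, 0.007], [0.001, 0.11, 0.053, 0.013], [0.002, 0.184, 0.089, 0.022], [0.003, 0.276, 0.133, 0.034], [0.004, 0.368, 0.177, 0.045], [0.005, 0.46, 0.221, 0.056], [0.006, 0.552, 0.266, 0.067]]
1 [[0.001, 0.102, 0.003, 0.011], [0.002, 0.204, 0.005, 0.022], [0.003, 0.306, 0.008, 0.034], [0.004, 0.408, 0.011, 0.045], [0.005, 0.51, 0.013, 0.056], [0.006, 0.613, 0.016, 0.067], [0.007, 0.715, 0.019, 0.078], [0.008, 0.817, 0.021, 0.09]]
2 [[0.001, 0.088, -0.052, 0.011], [0.002, 0.176, -0.104, 0.022], [0.003, 0.263, -0.157, 0.034], [0.004, 0.333, -0.199, 0.043], [0.004, 0.386, -0.23, 0.049], [0.005, 0.421, -0.251, 0.054], [0.005, 0.439, -0.261, 0.056], [0.005, 0.448, -0.266, 0.057]]
```

View pics/scene_25.png

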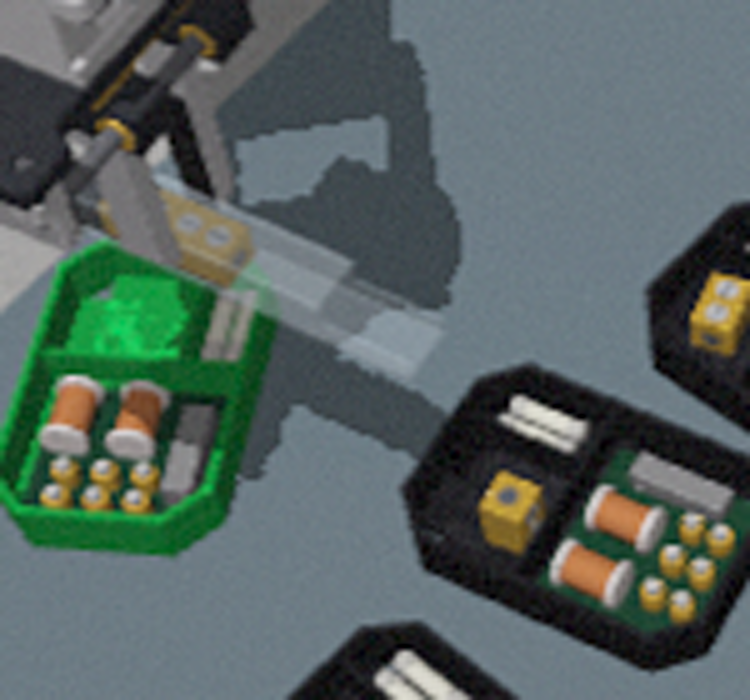

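Request:
{"fn": "move_arm", "kwargs": {
  "deltas": [
    [[0.0,0.018,0.009,0.002],[0.001,0.055,0.027,0.007],[0.001,0.11,0.053,0.013],[0.002,0.184,0.089,0.022],[0.003,0.276,0.133,0.034],[0.004,0.368,0.177,0.045],[0.005,0.46,0.221,0.056],[0.006,0.552,0.266,0.067]]
  ]
}}

```text
time_s: 26.15
tcp_pos: [0.416, -0.0529, 0.1473]
ee_rot: [0.698, 0.107, 0.7, -0.107]
ft_force: [0.3, -0.2, -1.9]
grip_width: 0.0251
```

Request:
{"fn": "move_arm", "kwargs": {
  "deltas": [
    [[0.001,0.102,0.003,0.011],[0.002,0.204,0.005,0.022],[0.003,0.306,0.008,0.034],[0.004,0.408,0.011,0.045],[0.005,0.51,0.013,0.056],[0.006,0.613,0.016,0.067],[0.007,0.715,0.019,0.078],[0.008,0.817,0.021,0.09]]
  ]
}}

```text
time_s: 26.95
tcp_pos: [0.4811, 0.1403, 0.1451]
ee_rot: [0.64, 0.297, 0.642, -0.298]
ft_force: [-0.1, -0.2, -2.0]
grip_width: 0.0252
```

Request:
{"fn": "move_arm", "kwargs": {
  "deltas": [
    [[0.001,0.088,-0.052,0.011],[0.002,0.176,-0.104,0.022],[0.003,0.263,-0.157,0.034],[0.004,0.333,-0.199,0.043],[0.004,0.386,-0.23,0.049],[0.005,0.421,-0.251,0.054],[0.005,0.439,-0.261,0.056],[0.005,0.448,-0.266,0.057]]
  ]
}}

```text
time_s: 27.75
tcp_pos: [0.5235, 0.2624, 0.1443]
ee_rot: [0.578, 0.405, 0.579, -0.407]
ft_force: [0.7, -0.3, -2.0]
grip_width: 0.0258
```

```bash
python3 look.py 26 scene,230,60,360,160,6 top,130,140,250,220,6
python3 - <<'E'
from plant import manip
from h import *
s=manip.read_state();print(s['tcp_pos'],goal(s,[.5259,.2606,.112],19.89))
E
```

```text
t 27.75 tcp [0.5235 0.2624 0.1443] w 0.0258 F [ 0.67 -0.33 -2.04] M [0.007 0.059 0.021]
[0.52388817 0.26204587 0.14494359] (array([0.1318, 0.0058, 0.0082]), np.float64(0.0), np.float64(19.893945015195946))
```

View pics/scene_26.png

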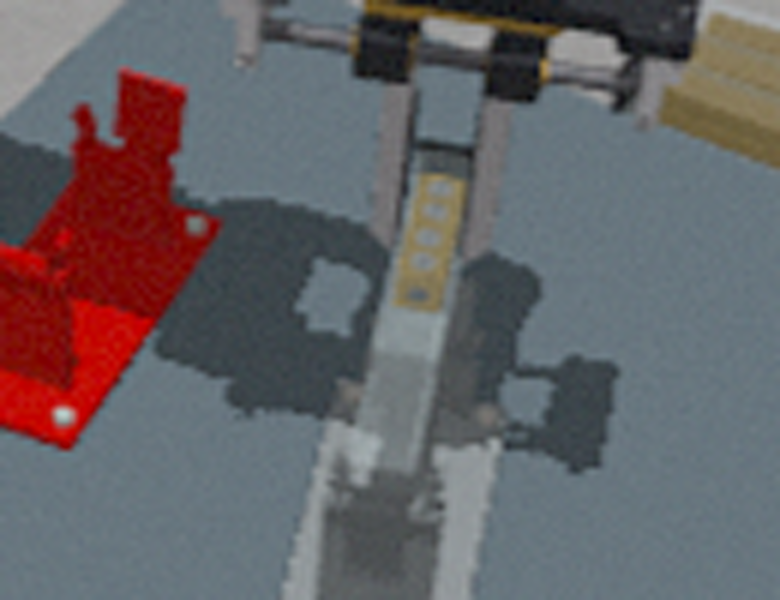

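View pics/top_26.png

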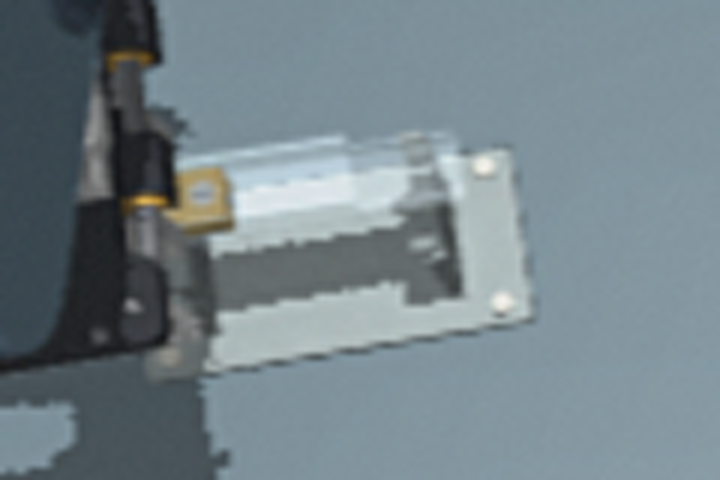

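Request:
{"fn": "move_arm", "kwargs": {
  "deltas": [
    [[0.01,0.004,0.005,0],[0.03,0.006,0.008,0],[0.06,0.006,0.008,0],[0.09,0.006,0.008,0],[0.115,0.006,0.008,0],[0.125,0.006,0.008,0],[0.13,0.006,0.008,0],[0.13,0.006,0.008,0]]
  ]
}}

```text
time_s: 28.65
tcp_pos: [0.5265, 0.2608, 0.1131]
ee_rot: [0.579, 0.406, 0.579, -0.406]
ft_force: [0.1, 0.1, -2.6]
grip_width: 0.026
```

```bash
python3 look.py 27 scene,230,90,360,190,6
python3 - <<'E'
from plant import manip
from h import *
s=manip.read_state();print(s['tcp_pos'],goal(s,[.5259,.2606,.085],19.89))
E
```

```text
t 28.65 tcp [0.5265 0.2608 0.1131] w 0.026 F [ 0.06  0.06 -2.57] M [-0.045  0.048  0.   ]
[0.52662755 0.26086596 0.11340333] (array([ 0.1136, -0.0031,  0.    ]), np.float64(-0.0), np.float64(19.886919555014227))
```

View pics/scene_27.png

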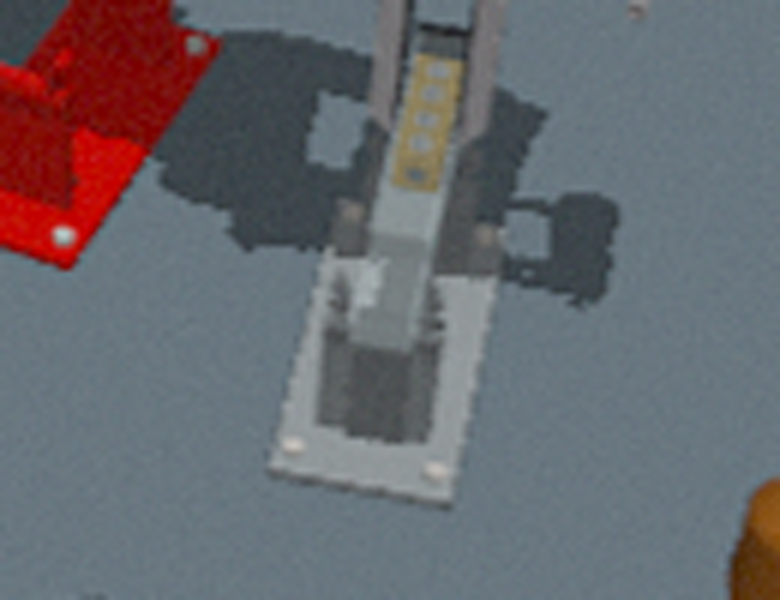

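Tube mouth is just in between the mouth-end cheeks (385,340 in the crop). Now lower slowly with a light grip, so that the saddle turns it back mouth-up.

Request:
{"fn": "move_arm", "kwargs": {
  "deltas": [
    [[0.008,-0.003,0,0],[0.018,-0.003,0,0],[0.028,-0.003,0,0],[0.038,-0.003,0,0],[0.048,-0.003,0,0],[0.056,-0.003,0,0],[0.062,-0.003,0,0],[0.064,-0.003,0,0]]
  ],
  "newtons": 7
}}

```text
time_s: 29.5
tcp_pos: [0.5257, 0.2605, 0.097]
ee_rot: [0.579, 0.406, 0.579, -0.406]
ft_force: [0.3, -0.4, -1.0]
grip_width: 0.0258
```

```bash
python3 look.py 28 scene,230,90,360,190,6
```

```text
t 29.5 tcp [0.5257 0.2605 0.097 ] w 0.0258 F [ 0.31 -0.39 -1.  ] M [-0.07  -0.027 -0.008]
```

View pics/scene_28.png

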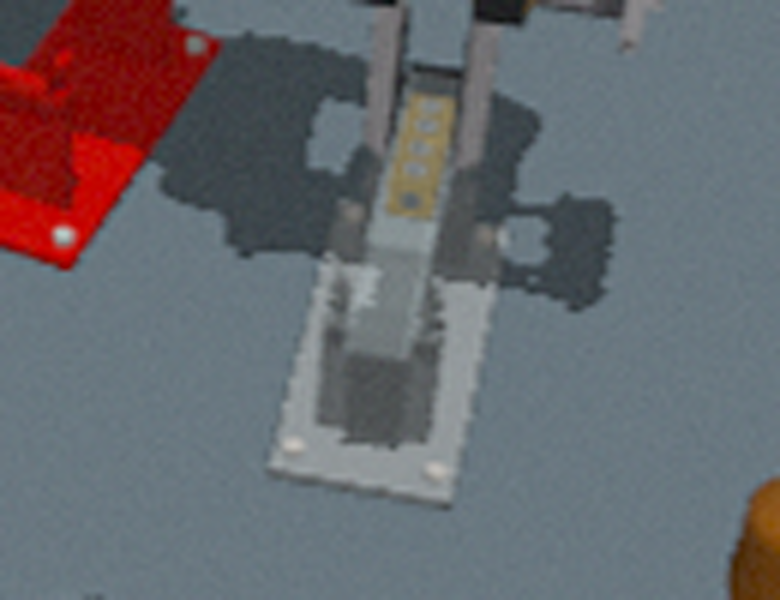

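Request:
{"fn": "move_arm", "kwargs": {
  "deltas": [
    [[0.008,0,0,0],[0.016,0,0,0],[0.024,0,0,0],[0.032,0,0,0],[0.04,0,0,0],[0.046,0,0,0],[0.052,0,0,0],[0.056,0,0,0]]
  ]
}}

```text
time_s: 30.35
tcp_pos: [0.5266, 0.2608, 0.0847]
ee_rot: [0.579, 0.407, 0.578, -0.406]
ft_force: [-2.4, -0.9, 5.6]
grip_width: 0.026
```

```bash
python3 look.py 29 scene,230,90,360,190,6
```

```text
t 30.35 tcp [0.5266 0.2608 0.0847] w 0.026 F [-2.37 -0.92  5.64] M [-0.073  0.479  0.046]
```

View pics/scene_29.png

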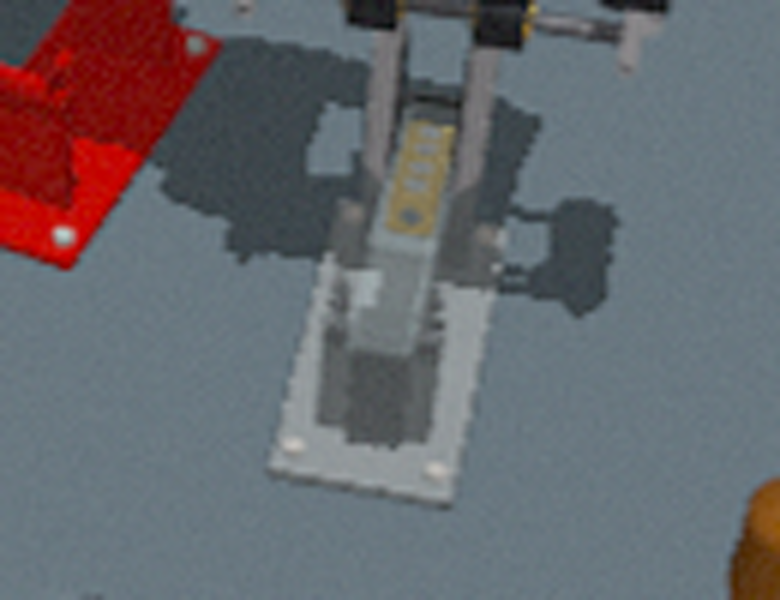

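Request:
{"fn": "move_arm", "kwargs": {
  "deltas": [
    [[-0.004,0,0,0],[-0.006,0,0,0],[-0.006,0,0,0],[-0.006,0,0,0],[-0.006,0,0,0],[-0.006,0,0,0],[-0.006,0,0,0],[-0.006,0,0,0]]
  ],
  "newtons": 3
}}

```text
time_s: 31.2
tcp_pos: [0.5257, 0.2605, 0.0846]
ee_rot: [0.579, 0.406, 0.579, -0.406]
ft_force: [-0.4, 0.9, -1.6]
grip_width: 0.0261
```

Request:
{"fn": "move_arm", "kwargs": {
  "deltas": [
    [[0,0,0,0],[0,0,0,0],[0,0,0,0],[0,0,0,0],[0,0,0,0],[0,0,0,0],[0,0,0,0],[0,0,0,0]]
  ],
  "claw": 0
}}

```text
time_s: 32.0
tcp_pos: [0.5258, 0.2605, 0.0847]
ee_rot: [0.579, 0.406, 0.579, -0.406]
ft_force: [-0.0, -0.4, 0.7]
grip_width: 0.0869
```

```bash
python3 look.py 30 scene,230,90,360,190,6 wrist,0,0,512,384,1
```

```text
t 32.0 tcp [0.5258 0.2605 0.0847] w 0.0869 F [-0.04 -0.39  0.7 ] M [-0.068 -0.007  0.003]
```

View pics/scene_30.png

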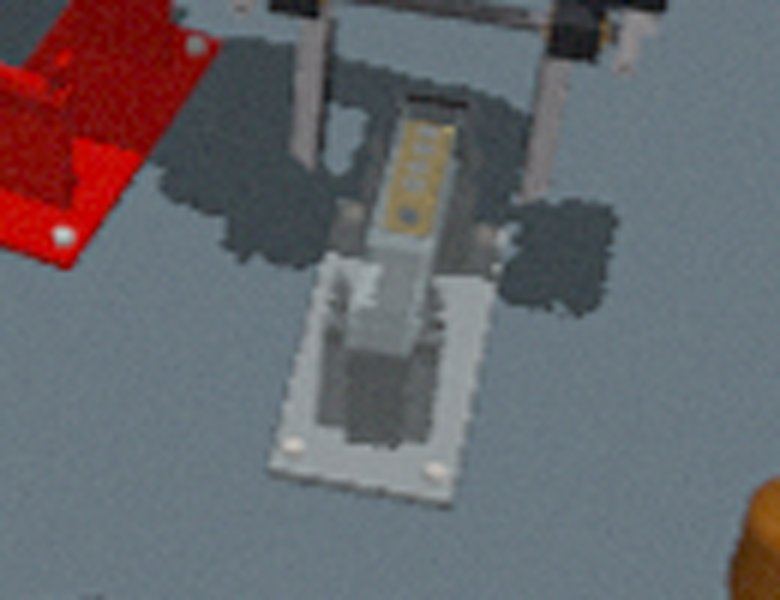

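View pics/wrist_30.png

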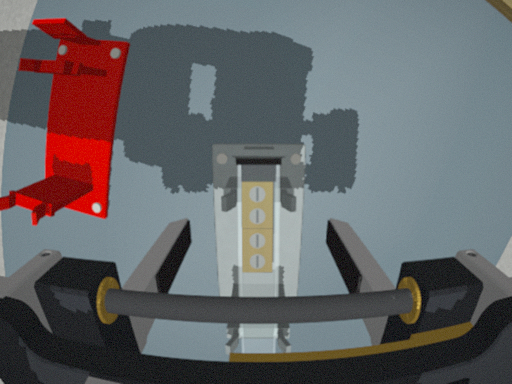

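Request:
{"fn": "move_arm", "kwargs": {
  "deltas": [
    [[-0.02,0,0,0],[-0.08,0,0,0],[-0.18,0,0,0],[-0.3,0,0,0],[-0.42,0,0,0],[-0.5,0,0,0],[-0.55,0,0,0],[-0.56,0,0,0]]
  ]
}}

```text
time_s: 32.9
tcp_pos: [0.5267, 0.2608, 0.2273]
ee_rot: [0.58, 0.407, 0.578, -0.405]
ft_force: [-0.5, -0.1, 1.5]
grip_width: 0.0942
```

Request:
{"fn": "move_arm", "kwargs": {
  "deltas": [
    [[0,0,-0.05,0],[0,0,-0.15,0],[0,0,-0.3,0],[0,0,-0.45,0],[0,0,-0.55,0],[0,0,-0.6,0],[0,0,-0.6,0],[0,0,-0.6,0]]
  ]
}}

```text
time_s: 33.7
tcp_pos: [0.4746, 0.401, 0.2239]
ee_rot: [0.579, 0.406, 0.579, -0.407]
ft_force: [-0.1, 0.7, -0.7]
grip_width: 0.0941
```

```bash
python3 look.py 31 scene,80,60,400,320,2.4 top,130,80,450,320,2.4
python3 - <<'E'
from h import *
from flow import *
f=np.load('pics/scene0.npz')['frame'];np.savez('pics/scene_0.npz',frame=f)
for k,p in {'caseA':(253,218),'open':(222,260),'caseB':(178,315),'bottle':(361,182),'screw':(310,285),'green':(117,240),'tubemouth':(295,150),'plug':(300,107)}.items(): print(k,mt('0','31',*p,h=12))
E
```

```text
t 33.7 tcp [0.4746 0.401  0.2239] w 0.0941 F [-0.1   0.68 -0.68] M [-0.028  0.044  0.052]
caseA [0.0, 0.0, 1.0]
open [0.0, 0.0, 1.0]
caseB [0.0, 0.0, 1.0]
bottle [0.0, 0.0, 0.99]
screw [0.0, 0.0, 1.0]
green [0.0, 0.0, 1.0]
tubemouth [0.0, 0.0, 0.99]
plug [0.0, -0.12, 0.95]
```

View pics/scene_31.png

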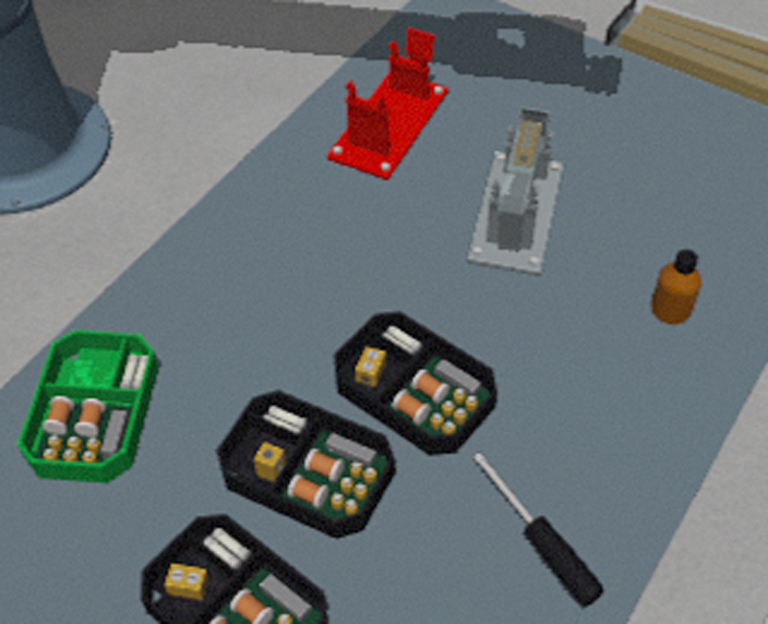

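View pics/top_31.png

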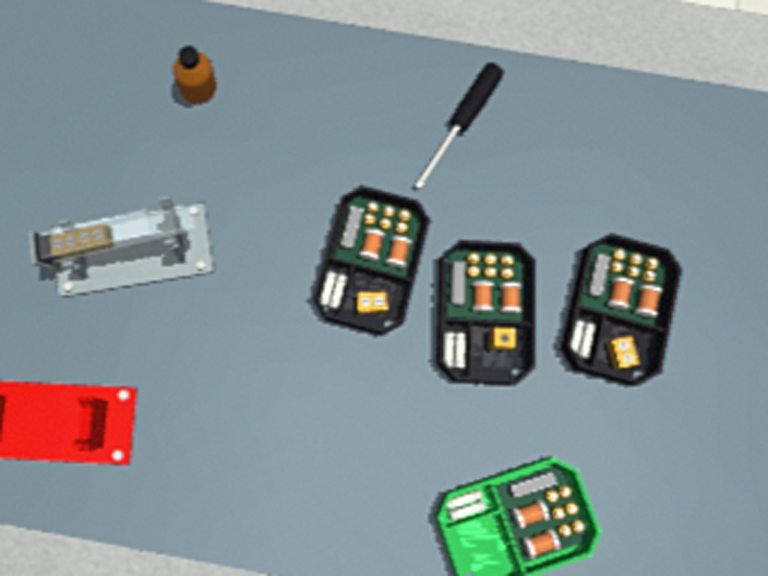

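```bash
python3 -c "
from plant import manip
print(manip.sign_off())"
```

```text
the job is handed in; nothing more can be done
None
```

The first block is in the empty pocket of the middle case, the other two are still in the tube, and the tube is back on the grey rest. I handed the job in at about 34 s. The one flaw is that the block stands on its end in the pocket, clear of the walls, instead of lying flat like those in the other two cases. I did not try to tip it over, because that risked moving the case.

- **How the tilt was done:** The moves could not pitch the tool, so I gripped the tube behind its centre of mass with a light grip that let it pivot. I lowered its underside lightly onto the pocket's outer wall and raised the gripper about 1 degree at a time. I stopped when the camera showed the first block sliding, at a mouth-down tilt I put at roughly 8–13 degrees. My attempt to measure the tilt from the wrist camera failed.
- **The drop:** The block dropped within about a second of breaking loose, from a planned height of about 2 cm.
- **Return to the rest:** I levelled the tube against the same wall and carried it back gripped firmly. At the rest I lowered it with a light grip, so the saddle turned it mouth-up again, then released it.
- **Last checks:** Compared with the first picture, the three cases, bottle and screwdriver show no shift. The tube's mouth matches its starting position exactly and its plugged end to about 0.1 pixel. The highest wrist force I read was about 6 N.

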